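Bench-check the starter contactors

ROBOT

A 6-joint arm with a two-finger parallel gripper is mounted at the origin on the work surface. World frame = base frame: x ahead of the robot, y to its left, z up, the work surface at z = 0. Lengths are in mm, angles in degrees, forces in N, time in s.
With the tool pointing down it reaches from about 350 to 850 mm from the base axis. Payload 8.1 kg.
Tool frame: the origin (TCP) lies on the centre line of the jaws, within the pads' length; the fingertips stand 14 mm ahead of it and the grasp point (between the pads) lies 5 mm behind it; z points along the fingers, y is the line along which they close (so a half turn about z gives the same grasp; the last joint's range is limited). The gripper opens to 85 mm and grips with 20 to 120 N. Pads are 22 mm wide; open, the fingers measure 114 mm over their backs; the gripper's body (76 mm by 85 mm) begins 54 mm behind the grasp point. The pads swing forward as they close: fully open they stand 13 mm farther back than shut.
Start: joints at [-68.778, 7.471, 85.268, -0, 87.261, -4.893], TCP at [264.128, -538.741, 245.292] pointing down, gripper open.
Joint ranges: [-169.43, 169.43], [-51.17, 129.36], [1.28, 143.12], [-76.62, 256.62], [0, 156.53], [-152.29, 152.29]. Speed limits (degrees/s): [136.94, 136.94, 159.86, 180, 180, 180].

INTERFACE

Orientations are given as [roll, pitch, yaw] about the fixed x, y, z axes, in that order (R = Rz(yaw) Ry(pitch) Rx(roll)).
In Python, from bench import sense, snapshot, camera_info, hand_in gives the robot as it stands. The module is installed in compiled form; this text tells all that it offers.
- The arm moves only by the tool apply_moves, never from a script. Its argument "deltas" is a list of rows, each a list of 7 numbers: the shift along the tool's x, y, z scaled (see below), then the turn, a rotation vector about the tool's x, y, z scaled (see below), then the opening, from 0 (shut) to 1 (fully open). In form: [[dx, dy, dz, ax, ay, az, claw], ...]. A call has 1 to 8 rows; each row shifts and turns the commanded pose from where the row before left it, along the tool's axes as they then stand; what a row does not reach is not made up. The controller multiplies each number of a shift by 0.03 m and each number of a turn by 0.08 rad. A row lasts 1/8 s, in which the tool goes at most 62.5 mm and 10.7 degrees, less where a joint would pass 70% of its speed; a pose out of reach is approached as far as the arm can. A call with a number of a shift or a turn outside -1 to 1 is refused whole. A call with a gripper value outside its range is refused whole. The fingers move at their own pace and stop on an object; "grip_force" is the grip in N (left out, the last holds). Time passes only in rows, so rows that do not move let the fingers close. It gives the time, the measured TCP pose, the force, the opening and the grip force at its end, in the units of the state.
- sense(): the state, without advancing time (a new reading comes with each control period).
- snapshot(name): name is "scene" or "top" or "wrist"; returns the picture (420x560x3 uint8, red, green, blue); there is no depth.
- camera_info(name): a dict with "vertical_fov" (degrees; the focal length in pixels is half the picture's height over the tangent of half this angle, whatever the lens; pixels are square), "cx", "cy" (the principal point, pixels), "origin" and "rotation" of the camera in the world; the wrist camera has in their place "tool_from_camera" (4x4, takes a point from camera to tool coordinates, whose origin is the TCP and whose axes are the flange's). Camera axes: x right, y up, looking along -z (the intrinsics and any distortion apply to the point x, -y, -z); pixel columns grow to the right and rows downward; lengths in mm; the calibration is good to about 2 mm. A picture is of the moment at which its call begins: read the wrist's pose just before it. camera_info takes no time and is no camera call.
- hand_in(): hands the job in; it is judged then, once.
The state is a dict: "time": time; "joint_pos": joint angles; "qd": joint speeds; "joint_efforts": joint torques, N m; "tool_pos": TCP position; "tcp_rot": TCP orientation; "ft_force": force on the tool from outside, world axes, zero at the start; "wrist_torque": the same for the moment, N m; "finger_gap": finger opening in mm; "grip_force": force on a finger pad.
Only numpy, scipy, OpenCV 4.12 (cv2) and the standard library are available. Lean on these libraries where they do the work, as an engineer would, in place of code of your own. Each camera call takes 0.05 s, during which the arm holds its last target. There are 200 camera calls.

TASK

Bench-check the two or three open contactors on the mat, always in phase order by coil tape (yellow, green, red, skipping a missing one): take the red tester, touch its tip to the proving unit's brass pad to show that it works, then prove each contactor dead by touching the tip lightly, half a second each, to its line terminal (white collar) and then its load terminal (blue collar) before going on to the next. When all are proved, take the yellow gauge and in the same order lower its blade into each contact gap, without forcing it, until its white line is level with the contact tops, pausing half a second there. Finish with both tools hanging in the rail and every contactor standing flat in the grey tray, and leave the other things on the bench where they are.

Things in the scene. Friction and masses are not known exactly. Their poses are not given: they have to be found in the camera images.
- yellow: loose open contactor with yellow tape round its coil, 0.4 kg, may be absent. Black base 130 x 80 x 12 mm; origin at the centre of its underside, x along the 130 mm, z up. Coil block to grip from above: 40 mm wide across y, x -57 to -1 mm, z 12 to 58 mm; heaviest there. Then towards +x armature and contacts (z up to 58 mm, y within 18), at the +x end two brass screw terminals
- yellow_line (a point): top centre of the yellow contactor's line terminal: flat brass screw head, 20 mm across, on the WHITE collar, 34 mm above the base's underside (x = 49, y = +26 mm in the contactor's frame)
- yellow_load (a point): top centre of the yellow contactor's load terminal: flat brass screw head, 20 mm across, on the BLUE collar, 34 mm above the base's underside (x = 49, y = -26 mm in the contactor's frame)
- yellow_gap (a point): centre of the mouth of the yellow contactor's contact gap, level with the tops of the two copper contacts (x = 20, y = 0, z = 58 mm in the contactor's frame); its axes are the contactor's. The gap is 8 mm wide along x, 26 mm long along y, 46 mm deep, open at the top
- green: loose open contactor with green tape round its coil, 0.4 kg, may be absent. Black base 130 x 80 x 12 mm; origin at the centre of its underside, x along the 130 mm, z up. Coil block to grip from above: 40 mm wide across y, x -57 to -1 mm, z 12 to 58 mm; heaviest there. Then towards +x armature and contacts (z up to 58 mm, y within 18), at the +x end two brass screw terminals
- green_line (a point): top centre of the green contactor's line terminal: flat brass screw head, 20 mm across, on the WHITE collar, 34 mm above the base's underside (x = 49, y = +26 mm in the contactor's frame)
- green_load (a point): top centre of the green contactor's load terminal: flat brass screw head, 20 mm across, on the BLUE collar, 34 mm above the base's underside (x = 49, y = -26 mm in the contactor's frame)
- green_gap (a point): centre of the mouth of the green contactor's contact gap, level with the tops of the two copper contacts (x = 20, y = 0, z = 58 mm in the contactor's frame); its axes are the contactor's. The gap is 8 mm wide along x, 26 mm long along y, 46 mm deep, open at the top
- red: loose open contactor with red tape round its coil, 0.4 kg, may be absent. Black base 130 x 80 x 12 mm; origin at the centre of its underside, x along the 130 mm, z up. Coil block to grip from above: 40 mm wide across y, x -57 to -1 mm, z 12 to 58 mm; heaviest there. Then towards +x armature and contacts (z up to 58 mm, y within 18), at the +x end two brass screw terminals
- red_line (a point): top centre of the red contactor's line terminal: flat brass screw head, 20 mm across, on the WHITE collar, 34 mm above the base's underside (x = 49, y = +26 mm in the contactor's frame)
- red_load (a point): top centre of the red contactor's load terminal: flat brass screw head, 20 mm across, on the BLUE collar, 34 mm above the base's underside (x = 49, y = -26 mm in the contactor's frame)
- red_gap (a point): centre of the mouth of the red contactor's contact gap, level with the tops of the two copper contacts (x = 20, y = 0, z = 58 mm in the contactor's frame); its axes are the contactor's. The gap is 8 mm wide along x, 26 mm long along y, 46 mm deep, open at the top
- tester: voltage tester hanging upright: red handle, black guard, sprung brass tip pointing down. Handle above the guard 24 mm (x) by 34 mm (y), up to z = 76 mm, gripped across the 24 mm; guard 40 x 44 x 6 mm rests on the rail's shelf. Origin at the centre of the guard's underside, z up; 0.12 kg. Below: round neck 12 mm thick, 50 mm long, then the 6 mm tip
- tester_point (a point): the point of the tester's brass tip, 85 mm below the tester's origin when not pressed
- tester_tip (a joint): how far the tester's sprung tip is pushed in, m: 0 out, 0.012 at its stop. It starts to yield at about 0.75 N and takes 0.25 N more per mm; readable at all times, also while the tester is held
- gauge: gap gauge hanging upright: yellow handle, grey guard, flat steel blade pointing down. Handle above the guard 24 mm (x) by 34 mm (y), up to z = 76 mm, gripped across the 24 mm; guard 40 x 44 x 6 mm rests on the rail's shelf. Origin at the centre of the guard's underside, z up; 0.12 kg. Blade 3 mm thick (x), 14 mm wide (y), 85 mm long, white line 20 mm above its end
- gauge_tip (a point): middle of the lower end of the gauge's blade, 85 mm below the gauge's origin
- rail: fixed white tool rail, 262 mm long (y), 64 deep; origin on the table, front faces its -x. Shelf top at z = 125 mm, 6 thick; four slots 24 mm wide at y = -93, -31, 31, 93 mm, open at the front (x = -30), closed at x = 20. Hanging tools: origin at x = 0, slot's y, shelf top; axes within 7 degrees of the rail's; they lift straight out. Tester, gauge, two screwdrivers fill the slots in any order
- tray: fixed grey plastic tray, outside 312 mm (x) by 168 mm (y) by 25 mm high, walls and floor 5 mm; origin at the centre of its underside. Room for three contactors side by side, their 130 mm length across the tray (along its y), about 100 mm apart along its x
- meter: yellow multimeter, 85 x 170 x 36 mm, lying on the bench; not needed
- phone: black phone, 75 x 155 x 9 mm, lying on the bench; not needed
- prover_pad (a point): top centre of the brass contact pad, 20 mm across, in a yellow ring, on the tester's proving unit: a fixed grey box 100 x 60 x 36 mm with black rubber round its foot. The pad stands 40 mm above the table, 24 mm from the box's middle
- driver1: green screwdriver hanging in the rail: collar 40 mm across, handle 26 mm across up to 68 mm above the shelf, shaft 95 mm below it; origin at the collar's underside; not needed
- driver2: green screwdriver hanging in the rail: collar 40 mm across, handle 26 mm across up to 68 mm above the shelf, shaft 95 mm below it; origin at the collar's underside; not needed

How it is judged (in metres and radians):
On the way, in this order (a step that is already met when the one before it is completed fails the run):
1. the tester's tip rests on the brass pad of the proving unit (horizontal distance between tester_point and prover_pad below 0.01 m and z of tester_point in the frame of prover_pad between -0.005 and 0.005 m and value of joint tester_tip above 0.0005 m), for 0.3 s.
2. the tester's tip rests on the yellow contactor's line terminal (white collar), on top of the screw head (horizontal distance between tester_point and yellow_line below 0.01 m and z of tester_point in the frame of yellow_line between -0.005 and 0.005 m and contact force between tester and yellow above 0.3 N), for 0.3 s.
3. the tester's tip rests on the yellow contactor's load terminal (blue collar), on top of the screw head (horizontal distance between tester_point and yellow_load below 0.01 m and z of tester_point in the frame of yellow_load between -0.005 and 0.005 m and contact force between tester and yellow above 0.3 N), for 0.3 s.
4. the tester's tip rests on the green contactor's line terminal (white collar), on top of the screw head (horizontal distance between tester_point and green_line below 0.01 m and z of tester_point in the frame of green_line between -0.005 and 0.005 m and contact force between tester and green above 0.3 N), for 0.3 s.
5. the tester's tip rests on the green contactor's load terminal (blue collar), on top of the screw head (horizontal distance between tester_point and green_load below 0.01 m and z of tester_point in the frame of green_load between -0.005 and 0.005 m and contact force between tester and green above 0.3 N), for 0.3 s.
6. the tester's tip rests on the red contactor's line terminal (white collar), on top of the screw head (horizontal distance between tester_point and red_line below 0.01 m and z of tester_point in the frame of red_line between -0.005 and 0.005 m and contact force between tester and red above 0.3 N), for 0.3 s.
7. the tester's tip rests on the red contactor's load terminal (blue collar), on top of the screw head (horizontal distance between tester_point and red_load below 0.01 m and z of tester_point in the frame of red_load between -0.005 and 0.005 m and contact force between tester and red above 0.3 N), for 0.3 s.
8. the gauge blade stands in the yellow contactor's contact gap, its end 20 mm (give or take 6) below the contact tops (x of gauge_tip in the frame of yellow_gap between -0.004 and 0.004 m and y of gauge_tip in the frame of yellow_gap between -0.012 and 0.012 m and z of gauge_tip in the frame of yellow_gap between -0.026 and -0.014 m and angle between the x axis of gauge and the x axis of yellow, either way round below 0.3 rad), for 0.3 s.
9. the gauge blade stands in the green contactor's contact gap, its end 20 mm (give or take 6) below the contact tops (x of gauge_tip in the frame of green_gap between -0.004 and 0.004 m and y of gauge_tip in the frame of green_gap between -0.012 and 0.012 m and z of gauge_tip in the frame of green_gap between -0.026 and -0.014 m and angle between the x axis of gauge and the x axis of green, either way round below 0.3 rad), for 0.3 s.
10. the gauge blade stands in the red contactor's contact gap, its end 20 mm (give or take 6) below the contact tops (x of gauge_tip in the frame of red_gap between -0.004 and 0.004 m and y of gauge_tip in the frame of red_gap between -0.012 and 0.012 m and z of gauge_tip in the frame of red_gap between -0.026 and -0.014 m and angle between the x axis of gauge and the x axis of red, either way round below 0.3 rad), for 0.3 s.
At the end, for the whole second after the job is handed in: Every contactor present stands flat on the tray's floor (upright within 0.1 rad, centre within 125 mm along and 50 mm across of the tray's centre); tester and gauge hang upright, each in a rail slot (within 11 mm along, 22 mm across), guard on the shelf within 6 mm; all released and at rest (x of yellow in the frame of tray between -0.125 and 0.125 m and y of yellow in the frame of tray between -0.05 and 0.05 m and z of each of yellow, green, red in the frame of tray below 0.01 m and angle between each of yellow, green, red's own z axis and vertical below 0.1 rad and linear speed of each of yellow, green, red, tester, gauge below 0.02 m/s and x of green in the frame of tray between -0.125 and 0.125 m and y of green in the frame of tray between -0.05 and 0.05 m and x of red in the frame of tray between -0.125 and 0.125 m and y of red in the frame of tray between -0.05 and 0.05 m and (y of tester in the frame of rail between -0.104 and -0.082 m or y of tester in the frame of rail between -0.042 and -0.02 m or y of tester in the frame of rail between 0.02 and 0.042 m or y of tester in the frame of rail between 0.082 and 0.104 m) and x of tester in the frame of rail between -0.022 and 0.022 m and z of tester in the frame of rail between 0.119 and 0.131 m and angle between each of tester, gauge's own z axis and vertical below 0.12 rad and (y of gauge in the frame of rail between -0.104 and -0.082 m or y of gauge in the frame of rail between -0.042 and -0.02 m or y of gauge in the frame of rail between 0.02 and 0.042 m or y of gauge in the frame of rail between 0.082 and 0.104 m) and x of gauge in the frame of rail between -0.022 and 0.022 m and z of gauge in the frame of rail between 0.119 and 0.131 m); the robot touches nothing.
It fails at once if the meter, phone or a screwdriver is shoved out of place (more than 40 mm) (distance of any of meter, phone, driver1, driver2 from where it was at the start of the episode above 0.04 m).
It fails at once if the tester is rammed onto a contactor (more than 40 N) (contact force between tester and yellow above 40 N or contact force between tester and green above 40 N or contact force between tester and red above 40 N).
It fails at once if the gauge is forced against a contactor (more than 40 N) (contact force between gauge and yellow above 40 N or contact force between gauge and green above 40 N or contact force between gauge and red above 40 N).
It fails at once if a contactor is tipped over (angle between any of yellow, green, red's own z axis and vertical above 0.9 rad).
Of yellow, green, red only 2 to 3 are there at a start; the rules pass over those that are not, and their reading is None.
At some moment in a run one of yellow, green, red may be knocked a few centimetres aside while the robot is not near it.
It also fails if it takes over 210 s, if anything falls off the work surface, if the arm or the gripper's body presses on something with over 40 N, if the wrist force passes 120 N, or if a joint passes its speed limit or range.

## Working session

There is one attempt and no reset: what is moved stays moved. The work goes in short steps, Python scripts to look and compute and a tool call to move; the robot and the scene stay as the last step left them, time stands still between calls to the robot, and variables do not carry over. Pictures are saved under pics/ and viewed, at most 14 in all, crops included, and the job is handed in when it is done.

Besides the shell and the picture viewer there is one more tool, called as name([rows], argument=value, ...), one row to a line, values as JSON. apply_moves: Moves the arm, as the interface text tells. Its arguments: {"type":"object","properties":{"deltas":{"type":"array"},"grip_force":{"type":"number"}},"required":["deltas"]}

```bash
mkdir -p pics; python3 - <<'E'
from bench import *
import cv2
print(sense())
for n in ["scene","top","wrist"]:
    print(n,camera_info(n))
    cv2.imwrite(f"pics/{n}0.png",snapshot(n)[:,:,::-1])
E
```

```text
{'time': 0.0, 'joint_pos': array([-6.87797465e+01,  7.51366747e+00,  8.53312753e+01,  1.72471977e-03,
        8.72597196e+01, -4.89458181e+00]), 'qd': array([ 0.05071082,  0.01258969,  0.05426749,  0.04941596, -0.06169867,
        0.03377261]), 'joint_efforts': array([-9.47252738e-04, -5.69389737e+01, -5.00560176e+01, -4.12269392e-04,
        1.41888141e-02,  2.05202127e-05]), 'tool_pos': array([ 263.92775017, -538.250056  ,  244.24027956]), 'tcp_rot': array([-1.79895866e+02, -1.06463824e-02,  2.61147416e+01]), 'ft_force': array([-0.34157422,  0.16076489, -0.91561011]), 'wrist_torque': array([ 0.00877756,  0.02409211, -0.01245005]), 'grip_force': 0.0, 'finger_gap': 85.38408180812579}
scene {'vertical_fov': 42.854591669868086, 'cx': 277.8435327224142, 'cy': 210.1572269524073, 'origin': array([1131.30159735, -458.3568273 , 1027.16524802]), 'rotation': array([40.35530065,  0.15241968, 47.56717981])}
top {'vertical_fov': 46.82630245886231, 'cx': 284.2759501274764, 'cy': 214.53589391580317, 'origin': array([ 467.95472124,   56.27857137, 1489.28768256]), 'rotation': array([  2.40610093,  -0.95972026, -90.47517599])}
wrist {'vertical_fov': 59.5725805097779, 'cx': 280.02724826444705, 'cy': 210.67393642815807, 'tool_from_camera': array([[-5.72554428e-05,  9.63458669e-01,  2.67857033e-01,
         6.84172886e+01],
       [ 9.99999634e-01,  2.83756194e-04, -8.06892920e-04,
         1.46761893e+00],
       [-8.53414071e-04,  2.67856888e-01, -9.63458333e-01,
        -1.28172021e+02],
       [ 0.00000000e+00,  0.00000000e+00,  0.00000000e+00,
         1.00000000e+00]])}
```

View pics/top0.png

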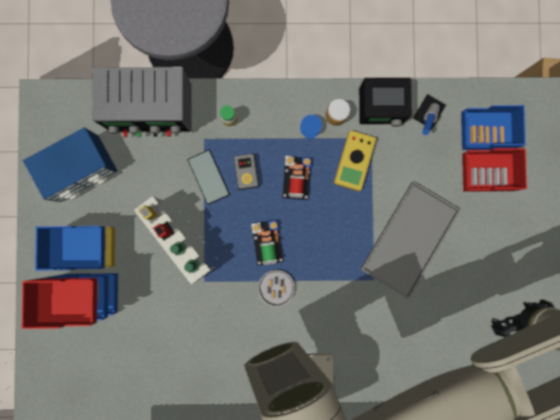

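View pics/scene0.png

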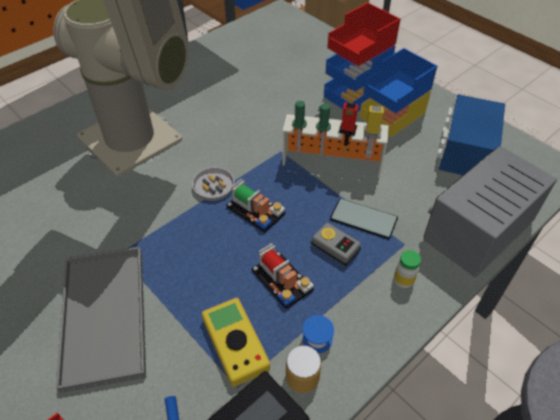

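```bash
cat > h.py <<'E'
from bench import *
import numpy as np, cv2
from scipy.spatial.transform import Rotation as R
def rot(a): return R.from_euler('xyz',a,degrees=True).as_matrix()
def cam(n):
    """take picture -> (img rgb, origin, R cam->world, f,cx,cy)"""
    s=sense(); c=camera_info(n); im=snapshot(n)
    f=210/np.tan(np.radians(c['vertical_fov']/2))
    if n=='wrist':
        T=np.array(c['tool_from_camera']); Rt=rot(s['tcp_rot'])
        return im,Rt@T[:3,3]+s['tool_pos'],Rt@T[:3,:3],f,c['cx'],c['cy']
    return im,np.array(c['origin']),rot(c['rotation']),f,c['cx'],c['cy']
def ray(C,u,v):
    d=C[2]@np.array([(u-C[4])/C[3],-(v-C[5])/C[3],-1.]); return C[1],d/np.linalg.norm(d)
def onz(C,u,v,z):
    o,d=ray(C,u,v); return o+d*(z-o[2])/d[2]
def proj(C,p):
    q=C[2].T@(np.array(p,float)-C[1]); return np.array([C[4]-C[3]*q[0]/q[2],C[5]+C[3]*q[1]/q[2]])
def two(C1,a,C2,b):
    o1,d1=ray(C1,*a);o2,d2=ray(C2,*b)
    t=np.linalg.lstsq(np.c_[d1,-d2],o2-o1,rcond=None)[0]
    p,q=o1+t[0]*d1,o2+t[1]*d2
    return (p+q)/2,np.linalg.norm(p-q)
def blobs(im,lo,hi,amin=6,roi=None):
    h=cv2.cvtColor(im,cv2.COLOR_RGB2HSV)
    m=cv2.inRange(h,np.array(lo),np.array(hi)) if lo[0]<=hi[0] else cv2.inRange(h,np.array(lo),np.array([180]+list(hi[1:])))|cv2.inRange(h,np.array([0]+list(lo[1:])),np.array(hi))
    if roi: k=np.zeros_like(m);k[roi[1]:roi[3],roi[0]:roi[2]]=1;m=m*k
    n,l,s,c=cv2.connectedComponentsWithStats(m)
    return m,sorted([(int(s[i,4]),np.round(c[i],1).tolist(),s[i,:4].tolist()) for i in range(1,n) if s[i,4]>=amin],reverse=True)
def go(target,yaw=None,tol=True):
    """units to type: shift in tool axes (x0.03 m) and turn about tool z (x0.08 rad)"""
    s=sense(); Rt=rot(s['tcp_rot']); d=Rt.T@(np.array(target,float)-s['tool_pos'])/30
    a=0
    if yaw is not None:
        a=-((yaw-s['tcp_rot'][2]+180)%360-180); a=np.radians(a)/.08
    print('shift units',np.round(d,2),'az units',round(a,2))
E
python3 - <<'E'
from h import *
C=cam('top'); im=C[0]
for n,lo,hi in [('red',(172,120,60),(6,255,255)),('green',(55,90,40),(85,255,255)),('yel',(20,110,90),(35,255,255))]:
    print(n,[ (b,onz(C,*b[1],60).round().tolist()) for b in blobs(im,lo,hi,8,(130,100,400,310))[1]])
c2=cv2.resize(im[130:300,130:320],None,fx=4,fy=3.5,interpolation=cv2.INTER_CUBIC)
cv2.imwrite('pics/topc.png',c2[:,:,::-1])
for p in [(138,206),(148,196),(207,270),(195,283)]: print('rail',onz(C,*p,125).round())
for p in [(415,184),(459,210),(406,295),(362,267)]: print('tray',onz(C,*p,25).round())
print('pad',onz(C,247,179,40).round())
E
```

```text
red [((205, [295.7, 185.2], [289, 178, 15, 15]), [614.0, -3.0, 60.0]), ((104, [163.1, 231.0], [154, 225, 16, 13]), [482.0, 388.0, 60.0]), ((26, [168.0, 132.5], [166, 130, 5, 6]), [773.0, 374.0, 60.0]), ((21, [242.5, 162.8], [239, 161, 7, 4]), [682.0, 154.0, 60.0])]
green [((207, [268.0, 252.3], [260, 245, 17, 16]), [417.0, 81.0, 60.0]), ((192, [350.7, 175.4], [342, 168, 18, 15]), [643.0, -166.0, 60.0]), ((159, [226.8, 112.5], [220, 106, 14, 14]), [832.0, 200.0, 60.0]), ((100, [160.9, 123.2], [146, 122, 30, 4]), [801.0, 395.0, 60.0]), ((92, [191.7, 265.6], [186, 261, 12, 10]), [380.0, 304.0, 60.0]), ((90, [177.9, 248.1], [172, 244, 12, 9]), [432.0, 344.0, 60.0]), ((61, [379.0, 119.0], [369, 118, 21, 3]), [811.0, -253.0, 60.0]), ((20, [138.4, 133.0], [136, 130, 5, 6]), [772.0, 461.0, 60.0]), ((8, [248.1, 161.9], [247, 161, 3, 3]), [685.0, 138.0, 60.0]), ((8, [131.1, 123.4], [130, 122, 4, 3]), [801.0, 483.0, 60.0])]
yel [((1164, [355.6, 157.3], [335, 131, 41, 60]), [696.0, -182.0, 60.0]), ((83, [246.5, 178.3], [242, 174, 10, 10]), [636.0, 143.0, 60.0]), ((37, [149.0, 213.6], [146, 207, 7, 12]), [534.0, 429.0, 60.0]), ((13, [289.6, 159.6], [288, 158, 4, 4]), [691.0, 15.0, 60.0]), ((12, [255.9, 227.4], [254, 226, 4, 4]), [491.0, 116.0, 60.0])]
rail [552. 443. 125.]
rail [580. 415. 125.]
rail [372. 250. 125.]
rail [336. 284. 125.]
tray [ 619. -368.   25.]
tray [ 539. -500.   25.]
tray [ 284. -334.   25.]
tray [ 369. -202.   25.]
pad [636. 142.  40.]
```

View pics/topc.png

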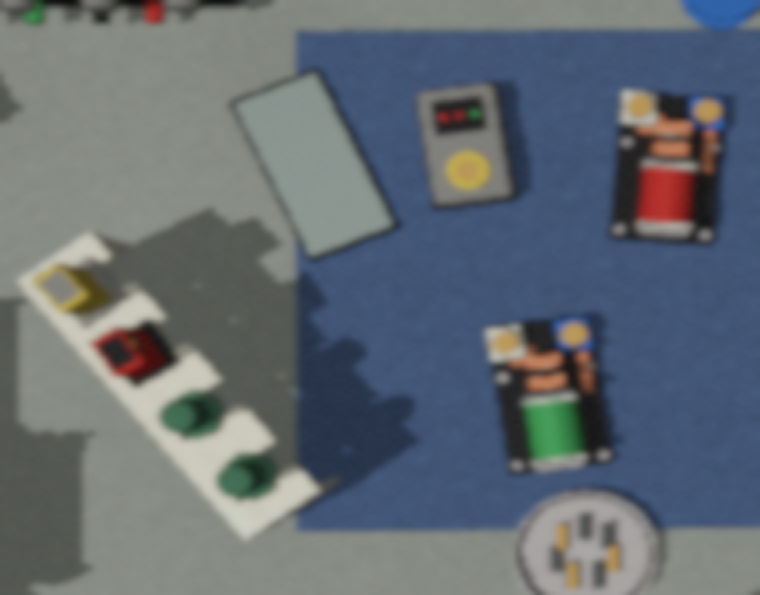

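apply_moves([
  [0.98,-0.7,-0.21,0,0,0,1],
  [0.98,-0.7,-0.21,0,0,0,1],
  [0.98,-0.7,-0.21,0,0,0,1],
  [0.98,-0.7,-0.21,0,0,0,1],
  [0.98,-0.7,-0.21,0,0,0,1],
  [0.98,-0.7,-0.21,0,0,0,1],
  [0.98,-0.7,-0.21,0,0,0,1],
  [0.98,-0.7,-0.21,0,0,0,1],
])

```text
time: 1.2
tool_pos: [401.7, -283.2, 295.8]
tcp_rot: [-180.0, -0.0, 26.1]
ft_force: [0.1, -0.6, -0.9]
finger_gap: 85.3
grip_force: 0.0
```

apply_moves([
  [0.98,-0.7,-0.21,0,0,0,1],
  [0.98,-0.7,-0.21,0,0,0,1],
  [0.98,-0.7,-0.21,0,0,0,1],
  [0.98,-0.7,-0.21,0,0,0,1],
  [0.98,-0.7,-0.21,0,0,0,1],
  [0.98,-0.7,-0.21,0,0,0,1],
  [0.98,-0.7,-0.21,0,0,0,1],
  [0.98,-0.7,-0.21,0,0,0,1],
])

```text
time: 2.2
tool_pos: [539.0, -28.9, 346.1]
tcp_rot: [-180.0, 0.0, 26.1]
ft_force: [0.4, -0.1, 0.0]
finger_gap: 85.4
grip_force: 0.0
```

apply_moves([
  [0.98,-0.7,-0.21,0,0,0,1],
  [0.98,-0.7,-0.21,0,0,0,1],
  [0.98,-0.7,-0.21,0,0,0,1],
  [0.98,-0.7,-0.21,0,0,0,1],
])

```text
time: 2.7
tool_pos: [607.6, 98.3, 371.2]
tcp_rot: [-180.0, 0.0, 26.1]
ft_force: [-0.7, -1.0, 0.9]
finger_gap: 85.2
grip_force: 0.0
```

apply_moves([
  [0,0,0,0,0,0.95,1],
  [0,0,0,0,0,0.95,1],
  [0,0,0,0,0,0.95,1],
  [0,0,0,0,0,0.95,1],
  [0,0,0,0,0,0.95,1],
  [0,0,0,0,0,0.95,1],
  [0,0,0,0,0,0,1],
  [0,0,0,0,0,0,1],
])

```text
time: 3.7
tool_pos: [607.2, 97.2, 371.1]
tcp_rot: [180.0, 0.0, 0.1]
ft_force: [-0.3, 0.4, -0.3]
finger_gap: 85.3
grip_force: 0.0
```

```bash
python3 - <<'E'
from h import *
C=cam('wrist'); cv2.imwrite('pics/w1.png',C[0][:,:,::-1]); s=sense(); print(s['time'],s['tool_pos'],s['tcp_rot'])
E
```

```text
3.75 [607.19183666  97.1985784  371.16838641] [1.79997494e+02 1.35475587e-02 6.96146708e-02]
```

View pics/w1.png

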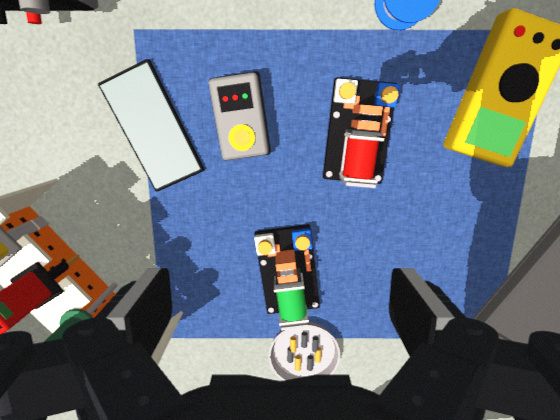

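```bash
cat >> h.py <<'E'
YEL=((18,120,120),(36,255,255))
def contactor(C,name,verbose=True):
    """pose from coil tape + two brass screw heads (z=34); returns x,y,yaw deg (origin)"""
    lo,hi={'red':((172,120,60),(6,255,255)),'green':((50,90,40),(85,255,255))}[name]
    im=C[0]; tape=[b for b in blobs(im,lo,hi,150)[1]]
    scr=[b for b in blobs(im,(16,110,110),(32,255,255),40)[1]]
    best=None
    for t in tape:
        T=onz(C,*t[1],56)[:2]
        for i in scr:
            for j in scr:
                a=onz(C,*i[1],34)[:2]; b=onz(C,*j[1],34)[:2]
                d=a-b; L=np.linalg.norm(d)
                if abs(L-52)>6: continue
                m=(a+b)/2; x=np.array([d[1],-d[0]])/L   # y axis = d -> x axis
                e=abs(np.linalg.norm(m-T)-78)+abs((m-T)@d/L)
                if (m-T)@x>0 and e<15 and (best is None or e<best[0]):
                    o=m-49*x; best=(e,L,o[0],o[1],np.degrees(np.arctan2(x[1],x[0])),a,b,i[1],j[1])
    if verbose: print(name,None if best is None else [np.round(q,2).tolist() for q in best])
    return best
def loc(best,p):
    """contactor frame point -> world"""
    w=np.radians(best[4]); c,s=np.cos(w),np.sin(w)
    return np.array([best[2]+c*p[0]-s*p[1],best[3]+s*p[0]+c*p[1],p[2]])
E
python3 - <<'E'
from h import *
C=cam('wrist')
for n in ('red','green'):
    b=contactor(C,n)
    if b: g=loc(b,(20,0,58)); print(g, proj(C,g))
print([(b[:2],onz(C,*b[1],40).round(1).tolist()) for b in blobs(C[0],*YEL,80)[1]])
T=cam('top')
print('tester', [(b[:2],onz(T,*b[1],180).round().tolist()) for b in blobs(T[0],(172,120,60),(6,255,255),30,(130,200,220,290))[1]])
print('gauge', [(b[:2],onz(T,*b[1],180).round().tolist()) for b in blobs(T[0],(20,110,90),(35,255,255),20,(130,190,220,290))[1]])
E
```

```text
red [3.34, 51.63, 646.55, -6.1, -5.05, [697.63, 15.3], [693.09, -36.12], [346.8, 90.4], [389.1, 94.4]]
[666.46913694  -7.85625207  58.        ] [368.94534689 117.51694757]
green [1.48, 51.35, 450.62, 84.84, 7.46, [495.88, 116.66], [502.54, 65.74], [264.5, 247.0], [302.2, 242.4]]
[470.45480332  87.43694073  58.        ] [286.28780023 271.86962069]
[((7720, [506.2, 79.9]), [709.4, -171.6, 40.0]), ((545, [241.5, 137.0]), [642.7, 143.2, 40.0]), ((208, [346.8, 90.4]), [697.4, 16.3, 40.0]), ((200, [389.2, 94.4]), [692.9, -34.5, 40.0]), ((154, [302.3, 242.5]), [504.6, 66.0, 40.0]), ((149, [264.5, 247.0]), [498.2, 116.4, 40.0])]
tester [((103, [163.1, 231.0]), [481.0, 360.0, 180.0])]
gauge [((37, [149.0, 213.6]), [528.0, 398.0, 180.0])]
```

apply_moves([
  [-0.47,-0.98,0.11,0,0,0,1],
  [-0.47,-0.98,0.11,0,0,0,1],
  [-0.47,-0.98,0.11,0,0,0,1],
  [-0.47,-0.98,0.11,0,0,0,1],
  [-0.47,-0.98,0.11,0,0,0,1],
  [-0.47,-0.98,0.11,0,0,0,1],
  [-0.47,-0.98,0.11,0,0,0,1],
  [-0.47,-0.98,0.11,0,0,0,1],
])

```text
time: 4.85
tool_pos: [493.9, 333.4, 344.9]
tcp_rot: [-180.0, -0.0, 0.0]
ft_force: [0.5, 0.0, 0.3]
finger_gap: 85.6
grip_force: 0.0
```

apply_moves([
  [-0.47,-0.98,0.11,0,0,-0.9,1],
  [0,0,0,0,0,-0.9,1],
  [0,0,0,0,0,-0.9,1],
  [0,0,0,0,0,-0.9,1],
  [0,0,0,0,0,-0.9,1],
  [0,0,0,0,0,-0.9,1],
  [0,0,0,0,0,-0.9,1],
  [0,0,0,0,0,-0.9,1],
])

```text
time: 5.85
tool_pos: [480.4, 361.8, 341.6]
tcp_rot: [-180.0, -0.0, 33.2]
ft_force: [-0.1, 0.3, -1.3]
finger_gap: 85.4
grip_force: 0.0
```

apply_moves([
  [0,0,0,0,0,-0.9,1],
  [0,0,0,0,0,0,1],
  [0,0,0,0,0,0,1],
])

```text
time: 6.22
tool_pos: [480.4, 361.8, 341.6]
tcp_rot: [-180.0, -0.0, 37.0]
ft_force: [-0.2, 0.1, -0.1]
finger_gap: 85.6
grip_force: 0.0
```

```bash
python3 - <<'E'
from h import *
C=cam('wrist'); cv2.imwrite('pics/w2.png',C[0][:,:,::-1]); s=sense(); print(s['time'],s['tool_pos'],s['tcp_rot'])
print('red',[(b,onz(C,*b[1],200).round(1).tolist()) for b in blobs(C[0],(172,120,60),(6,255,255),200)[1]])
print('yel',[(b,onz(C,*b[1],200).round(1).tolist()) for b in blobs(C[0],*YEL,200)[1]])
E
```

```text
6.275 [480.38077434 361.81796933 341.59962714] [ 1.79999206e+02 -8.13239758e-05  3.70511297e+01]
red [((1008, [277.0, 180.7], [260, 157, 35, 57]), [493.1, 372.1, 200.0]), ((552, [6.7, 187.1], [0, 166, 21, 50]), [367.2, 530.8, 200.0])]
yel [((1741, [121.2, 81.1], [92, 8, 60, 129]), [484.1, 500.6, 200.0]), ((734, [275.7, 105.5], [259, 81, 34, 50]), [535.7, 405.2, 200.0]), ((552, [507.5, 170.0], [494, 157, 28, 27]), [602.3, 240.6, 200.0])]
```

View pics/w2.png

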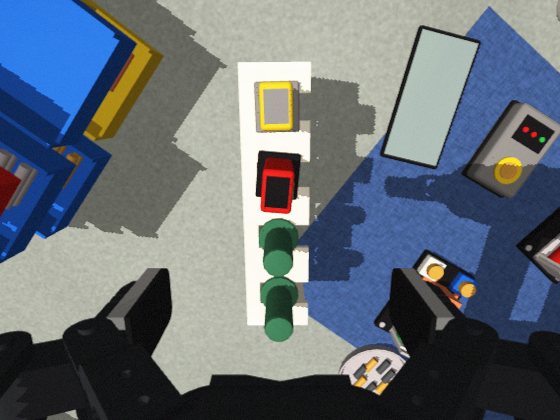

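```bash
python3 - <<'E'
from h import *
C=cam('wrist')
g=np.array([535.7,405.2]); u=np.array([np.cos(np.radians(37)),np.sin(np.radians(37))])
for k in range(4):
    p=g-62*k*u
    print(k,p.round(1),proj(C,[*p,201]).round(),proj(C,[*(p+17*u),201]).round(),proj(C,[*(p-17*u),201]).round(),'guard',proj(C,[*(p+22*u),131]).round(),proj(C,[*(p-22*u),131]).round())
c=C[0][50:350,220:340]; cv2.imwrite('pics/w2c.png',cv2.resize(c,None,fx=2,fy=2)[:,:,::-1])
for r in (70,200,320):
    row=C[0][r].astype(int).min(1); 
    w=np.where(row[200:360]>150)[0]+200; print(r,w.min(),w.max())
E
```

```text
0 [535.7 405.2] [276. 105.] [276.  80.] [276. 130.] guard [276.  80.] [277. 131.]
1 [486.2 367.9] [276. 191.] [276. 169.] [276. 213.] guard [277. 151.] [277. 198.]
2 [436.7 330.6] [276. 268.] [276. 248.] [276. 287.] guard [277. 216.] [277. 259.]
3 [387.2 293.3] [276. 336.] [276. 318.] [276. 353.] guard [277. 275.] [277. 314.]
70 218 359
200 200 309
320 200 314
```

View pics/w2c.png

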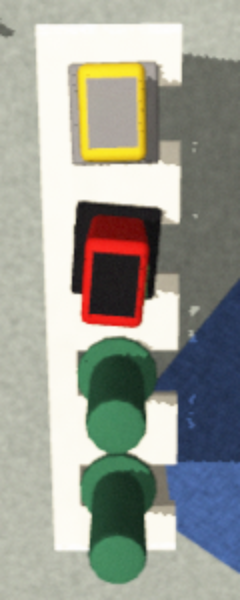

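apply_moves([
  [0.28,-0.03,0,0,0,0.87,1],
  [0,0,0.9,0,0,0,1],
  [0,0,0.9,0,0,0,1],
  [0,0,0.9,0,0,0,1],
  [0,0,0.9,0,0,0,1],
  [0,0,0.8,0,0,0,1],
  [0,0,0.8,0,0,0,1],
  [0,0,0.75,0,0,0,1],
])

```text
time: 7.32
tool_pos: [486.4, 367.5, 162.2]
tcp_rot: [180.0, 0.0, 33.1]
ft_force: [0.1, 0.2, 0.4]
finger_gap: 85.5
grip_force: 0.0
```

apply_moves([
  [0,0,0,0,0,0,1],
  [0,0,0,0,0,0,0],
  [0,0,0,0,0,0,0],
  [0,0,0,0,0,0,0],
  [0,0,0,0,0,0,0],
  [0,0,0,0,0,0,0],
  [0,0,0,0,0,0,0],
  [0,0,0,0,0,0,0],
], grip_force=60)

```text
time: 8.32
tool_pos: [487.0, 367.9, 164.0]
tcp_rot: [180.0, -0.1, 33.1]
ft_force: [0.2, 0.8, 5.7]
finger_gap: 23.3
grip_force: 59.5
```

```bash
python3 - <<'E'
from h import *
print(sense())
E
```

```text
{'time': 8.325, 'joint_pos': array([3.22604836e+01, 1.18346184e+01, 8.89987714e+01, 2.56057049e-04,
       7.90823474e+01, 8.91312027e+01]), 'qd': array([-5.12341992e-02,  7.22496269e-02,  2.52131534e-05,  6.59739579e-03,
        4.97014893e-02, -1.45663459e-01]), 'joint_efforts': array([-2.12953887e-01, -5.59472823e+01, -4.57582569e+01,  5.99027597e-03,
       -2.15942678e-01,  1.54349656e-02]), 'tool_pos': array([486.95961272, 367.92160279, 164.03891394]), 'tcp_rot': array([ 1.79998974e+02, -8.42569490e-02,  3.31292333e+01]), 'ft_force': array([0.15390167, 0.83851326, 5.69561108]), 'wrist_torque': array([-0.10083267,  0.0911591 ,  0.00495927]), 'grip_force': 59.51804280281067, 'finger_gap': 23.341709980943456}
```

apply_moves([
  [0,0,-0.3,0,0,0,0],
  [0,0,-0.7,0,0,0,0],
  [0,0,-0.8,0,0,0,0],
  [0,0,-0.8,0,0,0,0],
  [0,0,-0.8,0,0,0,0],
  [0,0,-0.8,0,0,0,0],
  [0,0,0,0,0,0,0],
  [0,0,0,0,0,0,0],
])

```text
time: 9.32
tool_pos: [486.4, 367.5, 288.6]
tcp_rot: [-180.0, 0.0, 33.1]
ft_force: [-0.2, -0.0, -1.0]
finger_gap: 23.7
grip_force: 58.8
```

```bash
python3 - <<'E'
from h import *
W=cam('wrist'); S=cam('scene'); s=sense(); print(s['tool_pos'],s['tcp_rot'],s['ft_force'])
tip=s['tool_pos']-[0,0,124]
print(proj(W,tip),proj(S,tip),proj(cam('top'),tip))
a=cv2.resize(W[0][150:420,180:380],None,fx=2,fy=2); u,v=proj(S,tip).astype(int)
b=cv2.resize(S[0][max(v-100,0):v+35,u-50:u+50],None,fx=4,fy=4); print(u,v)
o=np.zeros((540,800,3),np.uint8); o[:a.shape[0],:400]=a; o[:b.shape[0],400:400+b.shape[1]]=b
cv2.imwrite('pics/t1.png',o[:,:,::-1])
E
```

```text
[485.97093636 367.2681857  287.5653363 ] [-1.79997647e+02  1.37007020e-01  3.31295247e+01] [ 0.02758555  0.53136802 -1.87582685]
[277.56529268 208.23337348] [348.91959185 117.97880089] [161.80554342 229.23686286]
348 117
```

View pics/t1.png

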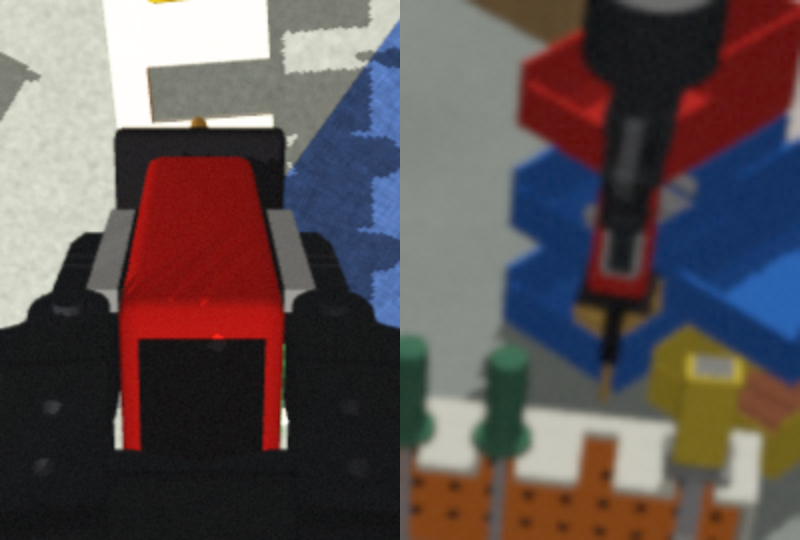

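apply_moves([
  [0.03,0.95,0,0,0,0,0],
  [0.03,0.95,0,0,0,0,0],
  [0.03,0.95,0,0,0,0,0],
  [0.03,0.95,0,0,0,0,0],
  [0.04,0.95,0,0,0,0,0],
  [0.04,0.95,0,0,0,0,0],
  [0.04,0.95,0,0,0,0,0],
  [0.04,0.95,0,0,0,0,0],
])

```text
time: 10.48
tool_pos: [618.2, 180.4, 287.9]
tcp_rot: [-180.0, 0.1, 33.1]
ft_force: [0.4, 0.1, -0.5]
finger_gap: 23.2
grip_force: 58.8
```

apply_moves([
  [0,0.95,0,0,0,0,0],
  [0,0.53,0.4,0,0,0,0],
  [0,0,0.8,0,0,0,0],
  [0,0,0.8,0,0,0,0],
  [0,0,0.8,0,0,0,0],
  [0,0,0.5,0,0,0,0],
  [0,0,0,0,0,0,0],
  [0,0,0,0,0,0,0],
])

```text
time: 11.48
tool_pos: [642.9, 144.3, 191.0]
tcp_rot: [180.0, -0.1, 33.1]
ft_force: [0.9, -0.6, -0.6]
finger_gap: 23.2
grip_force: 58.9
```

```bash
python3 - <<'E'
from h import *
W=cam('wrist'); S=cam('scene'); s=sense(); print(s['time'],s['tool_pos'],s['tcp_rot'],s['ft_force'])
print('pad',[(b,onz(W,*b[1],40).round(1).tolist()) for b in blobs(W[0],*YEL,80)[1]])
for n in('red','green'): contactor(W,n)
pad=(642.7,143.2,40); tip=s['tool_pos']-[0,0,122]
print(proj(W,pad),proj(S,pad),proj(W,tip),proj(S,tip))
u,v=proj(S,pad).astype(int)
a=W[0][:,160:560]
b=cv2.resize(S[0][v-95:v+35,u-50:u+50],None,fx=4,fy=4); print(u,v)
o=np.zeros((540,800,3),np.uint8); o[:a.shape[0],:400]=a; o[:b.shape[0],400:400+b.shape[1]]=b
cv2.imwrite('pics/t2.png',o[:,:,::-1])
E
```

```text
11.575 [643.23104994 144.24895463 191.66148232] [ 1.79942725e+02 -1.23325987e-01  3.31306326e+01] [ 0.26815357 -0.04372779 -0.65178083]
pad [((2400, [533.4, 338.2], [496, 301, 64, 70]), [660.3, -111.3, 40.0]), ((1148, [277.9, 197.5], [258, 180, 41, 34]), [644.2, 144.9, 40.0]), ((466, [445.4, 225.5], [432, 213, 27, 25]), [698.0, 20.3, 40.0]), ((436, [488.7, 261.6], [475, 250, 27, 24]), [693.5, -29.7, 40.0]), ((226, [464.2, 274.6], [452, 265, 26, 23]), [673.6, -20.5, 40.0]), ((94, [452.9, 295.2], [444, 292, 19, 8]), [653.8, -25.0, 40.0])]
red None
green None
[278.72644116 200.20163728] [327.97131538 233.69145204] [277.80226686 208.86931264] [329.34713919 225.63234448]
327 233
```

View pics/t2.png

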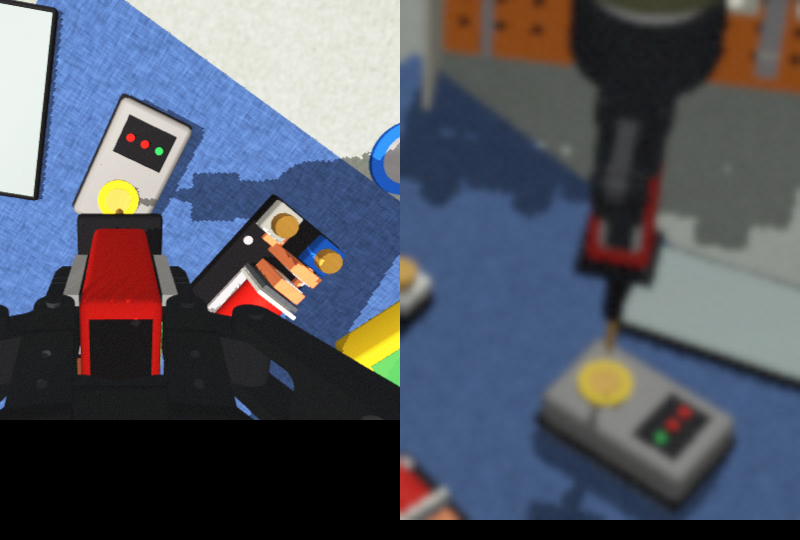

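apply_moves([
  [0,0,0.5,0,0,0,0],
  [0,0,0.5,0,0,0,0],
  [0,0,0.05,0,0,0,0],
  [0,0,0,0,0,0,0],
  [0,0,0,0,0,0,0],
  [0,0,0,0,0,0,0],
  [0,0,0,0,0,0,0],
])

```text
time: 12.45
tool_pos: [642.6, 144.1, 158.9]
tcp_rot: [180.0, -0.0, 33.1]
ft_force: [-0.5, -0.4, 0.0]
finger_gap: 23.4
grip_force: 59.2
```

apply_moves([
  [0,0,0.06,0,0,0,0],
  [0,0,0,0,0,0,0],
  [0,0,0,0,0,0,0],
  [0,0,0,0,0,0,0],
  [0,0,0,0,0,0,0],
])

```text
time: 13.08
tool_pos: [642.6, 144.1, 156.9]
tcp_rot: [180.0, -0.0, 33.1]
ft_force: [1.2, -0.8, 1.4]
finger_gap: 23.6
grip_force: 59.4
```

apply_moves([
  [0,0,0.06,0,0,0,0],
  [0,0,0,0,0,0,0],
  [0,0,0,0,0,0,0],
  [0,0,0,0,0,0,0],
  [0,0,0,0,0,0,0],
])

```text
time: 13.7
tool_pos: [642.5, 144.1, 155.1]
tcp_rot: [180.0, -0.0, 33.1]
ft_force: [1.0, 0.2, 1.8]
finger_gap: 23.2
grip_force: 59.5
```

```bash
python3 - <<'E'
from h import *
W=cam('wrist'); S=cam('scene'); s=sense(); print(s['time'],s['tool_pos'],s['tcp_rot'],s['ft_force'])
pad=(642.7,143.2,40)
u,v=proj(S,pad).astype(int)
a=W[0][100:300,200:360]; a=cv2.resize(a,(400,500))
b=cv2.resize(S[0][v-95:v+35,u-50:u+50],None,fx=4,fy=4)
o=np.zeros((540,800,3),np.uint8); o[:a.shape[0],:400]=a; o[:b.shape[0],400:400+b.shape[1]]=b
cv2.imwrite('pics/t3.png',o[:,:,::-1])
E
```

```text
13.8 [642.48194466 144.09346113 155.03918057] [ 1.79997042e+02 -6.98936717e-03  3.31265601e+01] [ 0.47964391 -0.61503418  1.20565503]
```

View pics/t3.png

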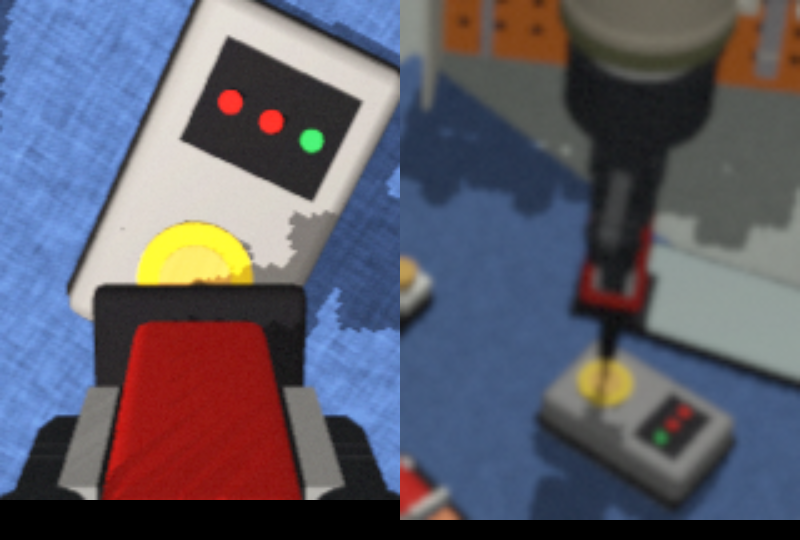

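apply_moves([
  [0,0,-0.5,0,0,0,0],
  [0,0,-0.8,0,0,0,0],
  [0,0,-0.8,0,0,0,0],
  [0,0,-0.8,0,0,0,0],
])

```text
time: 14.3
tool_pos: [642.2, 144.1, 243.4]
tcp_rot: [-180.0, 0.0, 33.1]
ft_force: [-0.1, -0.1, -0.3]
finger_gap: 23.4
grip_force: 59.0
```

apply_moves([
  [-0.87,-0.14,0,0,0,0,0],
  [-0.87,-0.14,0,0,0,0,0],
  [-0.87,-0.14,0,0,0,0,0],
  [-0.87,-0.14,0,0,0,0,0],
  [-0.87,-0.14,0,0,0,0,0],
  [-0.87,-0.14,0,0,0,0,0],
  [-0.87,-0.14,0,0,0,0,0],
  [-0.87,-0.14,0,0,0,0,0],
])

```text
time: 15.3
tool_pos: [448.3, 57.8, 242.7]
tcp_rot: [180.0, -0.0, 33.1]
ft_force: [0.1, -0.3, -0.4]
finger_gap: 23.5
grip_force: 59.0
```

apply_moves([
  [0,0,0,0,0,0,0],
  [0,0,0,0,0,0,0],
])

```text
time: 15.55
tool_pos: [449.7, 58.2, 242.7]
tcp_rot: [180.0, -0.1, 33.1]
ft_force: [0.4, -0.7, -0.8]
finger_gap: 23.4
grip_force: 59.0
```

```bash
python3 - <<'E'
from h import *
W=cam('wrist'); s=sense(); print(s['time'],s['tool_pos'],s['tcp_rot'],s['ft_force'])
print([(b,onz(W,*b[1],34).round(1).tolist()) for b in blobs(W[0],(14,90,90),(36,255,255),60)[1]])
for n in('red','green'): contactor(W,n)
cv2.imwrite('pics/t4.png',W[0][:,:,::-1])
T=cam('top')
for n,z in (('red',34),('green',34)): contactor(T,n)
E
```

```text
15.6 [449.74157815  58.30527273 242.47383336] [ 1.79983817e+02 -4.21121766e-02  3.31299072e+01] [ 0.1115627   0.22261891 -1.49078955]
[((947, [550.0, 133.6], [533, 106, 27, 64]), [622.8, -121.6, 34.0]), ((506, [529.7, 7.4], [509, 0, 38, 19]), [688.4, -34.8, 34.0]), ((461, [496.9, 16.4], [481, 0, 34, 34]), [668.5, -16.6, 34.0]), ((439, [263.2, 139.3], [245, 121, 37, 34]), [477.4, 92.2, 34.0]), ((375, [250.3, 107.6], [240, 97, 22, 22]), [494.4, 116.5, 34.0]), ((363, [302.3, 133.0], [292, 123, 22, 21]), [501.3, 65.7, 34.0]), ((315, [256.9, 162.5], [242, 152, 31, 22]), [456.5, 85.8, 34.0]), ((194, [201.3, 266.3], [194, 256, 17, 22]), [338.8, 77.1, 34.0]), ((183, [192.2, 293.6], [184, 284, 17, 21]), [307.6, 69.9, 34.0])]
red None
green [4.58, 51.34, 449.32, 84.39, 7.83, [494.36, 116.5], [501.36, 65.64], [250.3, 107.7], [302.4, 133.0]]
red None
green None
```

View pics/t4.png

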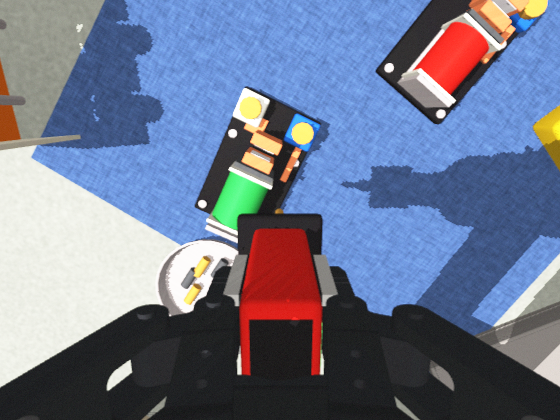

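apply_moves([
  [0.77,-0.28,0,0,0,0,0],
  [0.77,-0.28,0,0,0,0,0],
  [0.77,-0.28,0,0,0,0,0],
  [0,0,0.9,0,0,0,0],
  [0,0,0.9,0,0,0,0],
  [0,0,0.7,0,0,0,0],
  [0,0,0,0,0,0,0],
  [0,0,0,0,0,0,0],
])

```text
time: 16.65
tool_pos: [494.1, 117.3, 167.8]
tcp_rot: [180.0, -0.0, 33.1]
ft_force: [0.8, -0.1, 0.1]
finger_gap: 23.2
grip_force: 59.0
```

apply_moves([
  [0,0,0.25,0,0,0,0],
  [0,0,0.2,0,0,0,0],
  [0,0,0,0,0,0,0],
  [0,0,0,0,0,0,0],
  [0,0,0,0,0,0,0],
  [0,0,0,0,0,0,0],
  [0,0,0,0,0,0,0],
])

```text
time: 17.52
tool_pos: [493.6, 117.1, 153.6]
tcp_rot: [180.0, -0.0, 33.1]
ft_force: [0.3, -0.1, 0.0]
finger_gap: 23.3
grip_force: 59.2
```

```bash
python3 - <<'E'
from h import *
f=[]
for i in range(6):
    s=sense(); f.append(s['ft_force'][2]); W=cam('wrist')
print(s['time'],s['tool_pos'],s['tcp_rot'],np.round(f,2))
S=cam('scene'); p=(494.4,116.5,34); u,v=proj(S,p).astype(int); print(proj(S,p)-[u-50,v-65])
b=cv2.resize(S[0][v-65:v+35,u-50:u+50],None,fx=5,fy=5)
cv2.imwrite('pics/t5.png',b[:,:,::-1])
E
```

```text
17.775 [493.54592195 117.08982972 153.54503323] [ 1.79995190e+02 -8.01707309e-03  3.31246111e+01] [ 0.04  1.05  0.89 -0.2   0.4  -0.28]
[50.69878969 65.79990379]
```

View pics/t5.png

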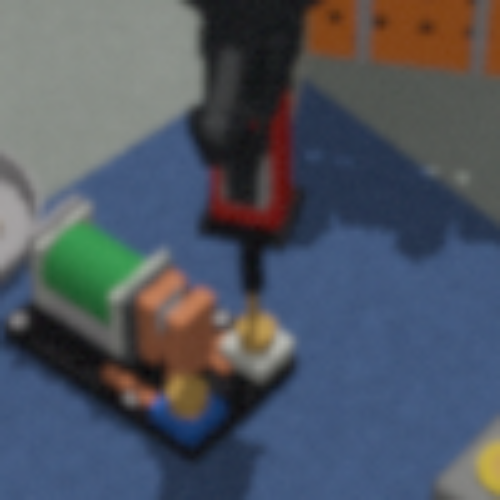

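apply_moves([
  [0,0,0.06,0,0,0,0],
  [0,0,0,0,0,0,0],
  [0,0,0,0,0,0,0],
  [0,0,0,0,0,0,0],
  [0,0,0,0,0,0,0],
])

```text
time: 18.5
tool_pos: [493.5, 117.1, 151.7]
tcp_rot: [180.0, -0.0, 33.1]
ft_force: [1.4, 0.0, 1.1]
finger_gap: 23.5
grip_force: 59.3
```

apply_moves([
  [0,0,-0.8,0,0,0,0],
  [0,0,-0.76,0,0,0,0],
  [-0.36,0.77,0,0,0,0,0],
  [-0.36,0.77,0,0,0,0,0],
  [0,0,0,0,0,0,0],
  [0,0,0.7,0,0,0,0],
  [0,0,0.5,0,0,0,0],
  [0,0,0.16,0,0,0,0],
])

```text
time: 19.5
tool_pos: [499.5, 67.0, 156.1]
tcp_rot: [-179.9, 0.1, 33.1]
ft_force: [-0.3, 0.3, -0.2]
finger_gap: 23.3
grip_force: 59.2
```

apply_moves([
  [0,0,0.16,0,0,0,0],
  [0,0,0,0,0,0,0],
  [0,0,0,0,0,0,0],
  [0,0,0,0,0,0,0],
  [0,0,0,0,0,0,0],
])

```text
time: 20.12
tool_pos: [500.9, 66.6, 153.3]
tcp_rot: [180.0, -0.0, 33.1]
ft_force: [-0.2, -0.0, -0.5]
finger_gap: 23.3
grip_force: 59.2
```

apply_moves([
  [0,0,0.06,0,0,0,0],
  [0,0,0,0,0,0,0],
  [0,0,0,0,0,0,0],
  [0,0,0,0,0,0,0],
  [0,0,0,0,0,0,0],
])

```text
time: 20.75
tool_pos: [500.7, 66.6, 151.2]
tcp_rot: [180.0, -0.0, 33.1]
ft_force: [-0.7, 0.9, 1.8]
finger_gap: 23.1
grip_force: 59.4
```

```bash
python3 - <<'E'
from h import *
f=[]
for i in range(6):
    s=sense(); f.append(s['ft_force'][2]); S=cam('scene')
print(s['time'],s['tool_pos'],s['tcp_rot'],np.round(f,2))
go((501,66.5,s['tool_pos'][2]))
p=(501.4,65.6,34); u,v=proj(S,p).astype(int); print(u,v)
b=cv2.resize(S[0][v-65:v+35,u-50:u+50],None,fx=5,fy=5)
cv2.imwrite('pics/t6.png',b[:,:,::-1])
E
```

```text
21.0 [500.700577    66.59112922 151.12175944] [ 1.79997018e+02 -7.02568842e-03  3.31256095e+01] [1.83 1.55 1.48 1.92 0.92 0.54]
shift units [0.01 0.01 0.  ] az units 0
263 218
```

apply_moves([
  [0,0,-0.6,0,0,0,0],
  [0,0,-0.8,0,0,0,0],
  [0,0,-0.85,0,0,0,0],
  [0,0,-0.8,0,0,0,0],
])

```text
time: 21.55
tool_pos: [500.6, 66.5, 244.5]
tcp_rot: [180.0, -0.0, 33.1]
ft_force: [0.1, 0.6, -1.1]
finger_gap: 23.1
grip_force: 59.1
```

apply_moves([
  [0.34,0.94,0,0,0,0,0],
  [0.34,0.94,0,0,0,0,0],
  [0.34,0.94,0,0,0,0,0],
  [0.34,0.94,0,0,0,0,0],
  [0.34,0.94,0,0,0,0,0],
  [0.34,0.94,0,0,0,0,0],
  [0,0,0,0,0,0,0],
  [0,0,0,0,0,0,0],
])

```text
time: 22.55
tool_pos: [643.9, -41.4, 242.9]
tcp_rot: [-180.0, 0.0, 33.1]
ft_force: [-0.5, 0.1, -0.9]
finger_gap: 23.3
grip_force: 59.4
```

```bash
python3 - <<'E'
from h import *
for i in range(2):
    W=cam('wrist'); b=contactor(W,'red')
s=sense(); print(s['time'],s['tool_pos'],s['tcp_rot'],s['ft_force'])
if b:
    for q in (b[5],b[6]): go([q[0]-.5,q[1]+.8,152.5])
else: print([(b,onz(W,*b[1],34).round(1).tolist()) for b in blobs(W[0],(16,110,110),(32,255,255),60)[1]]); print(blobs(W[0],(172,120,60),(6,255,255),150)[1])
E
```

```text
red [1.42, 51.45, 646.91, -6.99, -4.82, [697.9, 14.52], [693.58, -36.74], [258.4, 99.7], [303.9, 136.3]]
red [1.27, 51.45, 646.88, -6.89, -4.93, [697.91, 14.53], [693.49, -36.74], [258.7, 99.8], [304.1, 136.5]]
22.65 [643.84601632 -41.01053571 243.02773757] [-1.79990459e+02 -1.73877290e-03  3.31598911e+01] [ 0.32874353  0.58437464 -1.69525311]
shift units [ 2.52 -0.59  3.02] az units 0
shift units [1.46 0.75 3.02] az units 0
```

apply_moves([
  [0.84,-0.2,0,0,0,0,0],
  [0.84,-0.2,0,0,0,0,0],
  [0.84,-0.19,0,0,0,0,0],
  [0,0,0.9,0,0,0,0],
  [0,0,0.9,0,0,0,0],
  [0,0,0.7,0,0,0,0],
  [0,0,0.25,0,0,0,0],
  [0,0,0.22,0,0,0,0],
])

```text
time: 23.65
tool_pos: [698.2, 14.6, 154.2]
tcp_rot: [180.0, -0.0, 33.1]
ft_force: [-1.1, -0.6, 0.6]
finger_gap: 23.2
grip_force: 59.4
```

apply_moves([
  [0,0,0.04,0,0,0,0],
  [0,0,0,0,0,0,0],
  [0,0,0,0,0,0,0],
  [0,0,0,0,0,0,0],
  [0,0,0,0,0,0,0],
  [0,0,0,0,0,0,0],
])

```text
time: 24.4
tool_pos: [698.2, 14.5, 152.5]
tcp_rot: [180.0, -0.0, 33.1]
ft_force: [0.3, -0.3, 0.3]
finger_gap: 23.4
grip_force: 59.5
```

apply_moves([
  [0,0,0.06,0,0,0,0],
  [0,0,0,0,0,0,0],
  [0,0,0,0,0,0,0],
  [0,0,0,0,0,0,0],
  [0,0,0,0,0,0,0],
])

```text
time: 25.02
tool_pos: [698.1, 14.4, 150.5]
tcp_rot: [180.0, -0.0, 33.1]
ft_force: [0.2, 0.4, 1.1]
finger_gap: 23.4
grip_force: 59.7
```

```bash
python3 - <<'E'
from h import *
f=[]
for i in range(6):
    s=sense(); f.append(s['ft_force'][2]); S=cam('scene')
print(s['time'],s['tool_pos'],s['tcp_rot'],np.round(f,2))
go((697.4,15.3,s['tool_pos'][2]))
o=[]
p=(697.9,14.5,34); u,v=proj(S,p).astype(int)
b=cv2.resize(S[0][v-65:v+35,u-50:u+50],None,fx=5,fy=5)
cv2.imwrite('pics/t7.png',b[:,:,::-1])
E
```

```text
25.275 [698.07275994  14.45810472 150.56166595] [ 1.79994574e+02 -9.94463625e-03  3.31254948e+01] [1.12 0.88 1.68 1.57 0.82 1.81]
shift units [-0.   -0.03 -0.  ] az units 0
```

View pics/t7.png

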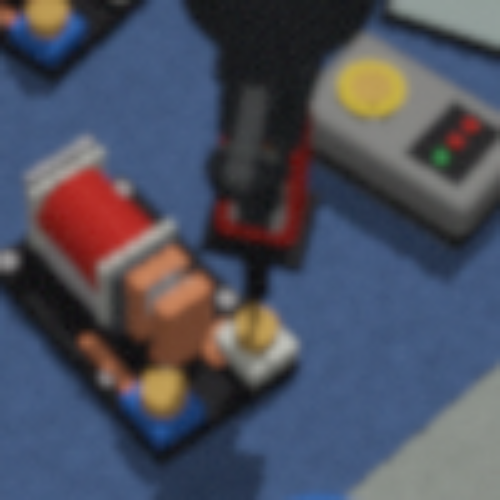

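apply_moves([
  [0,0,-0.8,0,0,0,0],
  [0,0,-0.8,0,0,0,0],
  [-0.53,0.66,0,0,0,0,0],
  [-0.53,0.66,0,0,0,0,0],
  [0,0,0,0,0,0,0],
  [0,0,0.7,0,0,0,0],
  [0,0,0.5,0,0,0,0],
  [0,0,0.16,0,0,0,0],
])

```text
time: 26.32
tool_pos: [691.5, -35.4, 154.4]
tcp_rot: [-179.8, 0.2, 33.2]
ft_force: [-0.1, -0.4, 0.3]
finger_gap: 22.9
grip_force: 59.4
```

apply_moves([
  [0,0,0.18,0,0,0,0],
  [0,0,0,0,0,0,0],
  [0,0,0,0,0,0,0],
  [0,0,0,0,0,0,0],
  [0,0,0,0,0,0,0],
])

```text
time: 26.95
tool_pos: [693.3, -36.0, 152.8]
tcp_rot: [180.0, -0.0, 33.1]
ft_force: [-0.6, 1.7, 0.6]
finger_gap: 23.5
grip_force: 59.4
```

apply_moves([
  [0,0,0.06,0,0,0,0],
  [0,0,0,0,0,0,0],
  [0,0,0,0,0,0,0],
  [0,0,0,0,0,0,0],
  [0,0,0,0,0,0,0],
])

```text
time: 27.58
tool_pos: [693.1, -36.1, 150.6]
tcp_rot: [180.0, -0.0, 33.1]
ft_force: [1.0, 0.5, 1.0]
finger_gap: 23.3
grip_force: 59.6
```

```bash
python3 - <<'E'
from h import *
f=[]
for i in range(6):
    s=sense(); f.append(s['ft_force'][2]); S=cam('scene')
print(s['time'],s['tool_pos'],s['tcp_rot'],np.round(f,2))
go((693,-35.9,s['tool_pos'][2]))
go((486.4,367.5,290),33.1)
E
```

```text
27.825 [693.09601935 -36.06418883 150.54511341] [ 1.79993708e+02 -1.01240683e-02  3.31244517e+01] [0.97 0.12 1.2  1.38 1.43 2.58]
shift units [ 0.   -0.01 -0.  ] az units 0
shift units [  1.58 -15.03  -4.65] az units 0.01
```

apply_moves([
  [0,0,-0.6,0,0,0,0],
  [0,0,-0.8,0,0,0,0],
  [0,0,-0.8,0,0,0,0],
  [0,0,-0.8,0,0,0,0],
  [0,0,-0.85,0,0,0,0],
  [0,0,-0.8,0,0,0,0],
])

```text
time: 28.62
tool_pos: [692.8, -36.2, 292.0]
tcp_rot: [180.0, -0.0, 33.1]
ft_force: [0.6, -0.3, -0.2]
finger_gap: 23.3
grip_force: 59.3
```

apply_moves([
  [0.1,-0.94,0,0,0,0,0],
  [0.1,-0.94,0,0,0,0,0],
  [0.1,-0.94,0,0,0,0,0],
  [0.1,-0.94,0,0,0,0,0],
  [0.1,-0.94,0,0,0,0,0],
  [0.1,-0.94,0,0,0,0,0],
  [0.1,-0.94,0,0,0,0,0],
  [0.1,-0.94,0,0,0,0,0],
])

```text
time: 29.62
tool_pos: [589.2, 166.5, 291.0]
tcp_rot: [180.0, -0.0, 33.1]
ft_force: [-0.0, 0.9, -1.3]
finger_gap: 23.2
grip_force: 59.3
```

apply_moves([
  [0.1,-0.94,0,0,0,0,0],
  [0.1,-0.94,0,0,0,0,0],
  [0.1,-0.94,0,0,0,0,0],
  [0.1,-0.94,0,0,0,0,0],
  [0.1,-0.94,0,0,0,0,0],
  [0.1,-0.94,0,0,0,0,0],
  [0.1,-0.94,0,0,0,0,0],
  [0.08,-0.93,0,0,0,0,0],
])

```text
time: 30.62
tool_pos: [485.7, 368.0, 291.1]
tcp_rot: [180.0, -0.0, 33.1]
ft_force: [-0.3, 0.3, -1.3]
finger_gap: 23.3
grip_force: 59.3
```

apply_moves([
  [0,0,0,0,0,0,0],
  [0,0,0,0,0,0,0],
  [0,0,0,0,0,0,0],
])

```text
time: 31.0
tool_pos: [486.8, 366.7, 290.3]
tcp_rot: [180.0, -0.0, 33.1]
ft_force: [-0.3, 0.2, -1.2]
finger_gap: 23.4
grip_force: 59.1
```

```bash
python3 - <<'E'
from h import *
s=sense(); print(s['time'],s['tool_pos'],s['tcp_rot'],s['ft_force'])
go((486.4,367.5,163),33.1)
E
```

```text
31.0 [486.75596864 366.65149237 290.27953101] [ 1.79980895e+02 -5.30936735e-03  3.30698699e+01] [-0.25462651  0.2465115  -1.16685086]
shift units [ 0.01 -0.03  4.24] az units -0.01
```

apply_moves([
  [0.01,-0.03,0.8,0,0,0,0],
  [0,0,0.8,0,0,0,0],
  [0,0,0.8,0,0,0,0],
  [0,0,0.8,0,0,0,0],
  [0,0,0.6,0,0,0,0],
  [0,0,0.35,0,0,0,0],
  [0,0,0.06,0,0,0,0],
  [0,0,0,0,0,0,0],
])

```text
time: 32.0
tool_pos: [486.4, 368.5, 164.2]
tcp_rot: [180.0, -0.0, 33.1]
ft_force: [-1.2, 0.4, -1.5]
finger_gap: 23.5
grip_force: 59.6
```

apply_moves([
  [0,0,0.06,0,0,0,0],
  [0,0,0,0,0,0,0],
])

```text
time: 32.25
tool_pos: [486.6, 368.6, 163.8]
tcp_rot: [180.0, -0.1, 33.1]
ft_force: [-3.0, -2.3, 7.6]
finger_gap: 23.7
grip_force: 60.5
```

```bash
python3 - <<'E'
from h import *
f=[]
for i in range(5):
    s=sense(); f.append(s['ft_force']); S=cam('scene')
print(s['time'],s['tool_pos'],s['tcp_rot'],np.mean(f,0))
E
```

```text
32.45 [486.57916799 368.65417847 163.84329725] [ 1.79987026e+02 -1.07891695e-01  3.31321446e+01] [-2.87046976 -2.40026517  7.34768636]
```

apply_moves([
  [0,0,0,0,0,0,1],
  [0,0,0,0,0,0,1],
  [0,0,0,0,0,0,1],
  [0,0,0,0,0,0,1],
  [0,0,0,0,0,0,1],
  [0,0,-0.3,0,0,0,1],
  [0,0,-0.8,0,0,0,1],
  [0,0,-0.8,0,0,0,1],
])

```text
time: 33.5
tool_pos: [486.0, 368.4, 220.1]
tcp_rot: [-180.0, -0.0, 33.1]
ft_force: [0.2, -0.4, -0.2]
finger_gap: 85.4
grip_force: 0.0
```

apply_moves([
  [0,0,-0.8,0,0,0,1],
  [0,0,-0.8,0,0,0,1],
  [0,0,-0.8,0,0,0,1],
  [0,0,-0.8,0,0,-0.6,1],
  [0,0,-0.7,0,0,-0.25,1],
  [0,0,0,0,0,0,1],
  [0,0,0,0,0,0,1],
])

```text
time: 34.38
tool_pos: [485.9, 368.3, 335.2]
tcp_rot: [-180.0, 0.0, 37.0]
ft_force: [0.0, -0.0, -0.2]
finger_gap: 85.5
grip_force: 0.0
```

```bash
python3 - <<'E'
from h import *
C=cam('wrist'); s=sense(); print(s['time'],s['tool_pos'],s['tcp_rot'],s['finger_gap'])
for n,lo,hi in(('red',(172,120,60),(6,255,255)),('yel',*YEL)):
    m,bl=blobs(C[0],lo,hi,200,(200,30,380,330))
    for b in bl:
        k=m[b[2][1]:b[2][1]+b[2][3],b[2][0]:b[2][0]+b[2][2]]
        pts=np.argwhere(k>0)[:,::-1].astype(np.float32)
        print(n,b,cv2.minAreaRect(pts)[1:])
g=np.array([535.7,405.2]); t=np.array([486.2,367.9])
u=np.array([np.cos(np.radians(37)),np.sin(np.radians(37))])
for p in (g,t): print(proj(C,[*p,201]).round(1),proj(C,[*(p+17*u),201]).round(1),proj(C,[*(p-17*u),201]).round(1))
go((535.7,405.2,163),37)
c=C[0][40:320,230:330]; cv2.imwrite('pics/r1.png',cv2.resize(c,None,fx=2,fy=2)[:,:,::-1])
E
```

```text
34.425 [485.69662631 368.15947804 334.63277028] [-1.79990515e+02  9.74518097e-02  3.70019120e+01] 85.5320542969779
red (1095, [280.1, 191.5], [264, 167, 34, 59]) ((32.9161376953125, 57.42512130737305), 4.085616588592529)
yel (776, [278.3, 116.9], [261, 93, 35, 50]) ((49.0, 34.0), 90.0)
[278.2 117.6] [278.2  91.8] [278.2 142.4]
[278.3 204.1] [278.3 181.5] [278.4 226.1]
shift units [2.08 0.02 5.72] az units 0.0
```

View pics/r1.png

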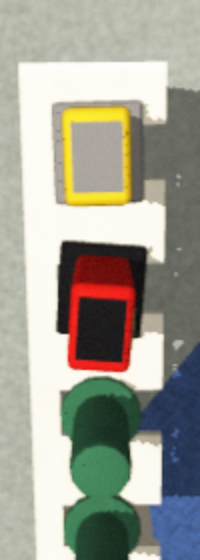

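apply_moves([
  [0.7,0,0,0,0,0,1],
  [0.7,0,0,0,0,0,1],
  [0.68,0.02,0,0,0,0,1],
  [0,0,0.8,0,0,0,1],
  [0,0,0.9,0,0,0,1],
  [0,0,0.9,0,0,0,1],
  [0,0,0.9,0,0,0,1],
  [0,0,0.9,0,0,0,1],
])

```text
time: 35.42
tool_pos: [535.5, 405.0, 201.3]
tcp_rot: [-180.0, 0.1, 37.0]
ft_force: [-1.0, -0.0, -0.3]
finger_gap: 85.4
grip_force: 0.0
```

apply_moves([
  [0,0,0.7,0,0,0,1],
  [0,0,0.6,0,0,0,1],
  [0,0,0,0,0,0,1],
])

```text
time: 35.8
tool_pos: [535.2, 404.8, 162.6]
tcp_rot: [-180.0, 0.2, 37.0]
ft_force: [0.1, -0.9, 1.0]
finger_gap: 85.5
grip_force: 0.0
```

apply_moves([
  [0,0,0,0,0,0,0],
  [0,0,0,0,0,0,0],
  [0,0,0,0,0,0,0],
  [0,0,0,0,0,0,0],
  [0,0,0,0,0,0,0],
  [0,0,0,0,0,0,0],
  [0,0,0,0,0,0,0],
], grip_force=60)

```text
time: 36.67
tool_pos: [536.6, 405.7, 165.8]
tcp_rot: [180.0, -0.1, 37.0]
ft_force: [-1.0, 0.6, 4.8]
finger_gap: 23.6
grip_force: 59.1
```

apply_moves([
  [0,0,-0.3,0,0,0,0],
  [0,0,-0.7,0,0,0,0],
  [0,0,-0.8,0,0,0,0],
  [0,0,-0.8,0,0,0,0],
  [0,0,-0.8,0,0,0,0],
  [0,0,-0.8,0,0,0,0],
  [0,0,0,0,0,0,0],
  [0,0,0,0,0,0,0],
])

```text
time: 37.67
tool_pos: [536.1, 405.4, 290.4]
tcp_rot: [-180.0, 0.0, 37.0]
ft_force: [-0.1, -0.5, -1.7]
finger_gap: 23.3
grip_force: 58.8
```

```bash
python3 - <<'E'
from h import *
W=cam('wrist'); S=cam('scene'); s=sense(); print(s['time'],s['tool_pos'],s['tcp_rot'],s['finger_gap'])
b=contactor(S,'green') ; b=contactor(S,'red')
# scene camera: blade below gauge; find grey-steel column near predicted tip
tip=s['tool_pos']-[0,0,122]; print('pred tip scene',proj(S,tip),'wrist',proj(W,tip))
go((430,60,243),33)
np.save('s_scene.npy',S[0]); np.save('s_wrist.npy',W[0])
E
```

```text
37.775 [535.70318857 405.10653842 289.23039987] [-1.79989991e+02  1.42007313e-01  3.70227795e+01] 23.534006319075182
green None
red [10.01, 49.75, 646.81, -4.9, -7.39, [698.6, 13.46], [692.2, -35.87], [304.8, 282.0], [286.3, 293.3]]
pred tip scene [374.44980685 119.72134739] wrist [277.53263471 208.74511075]
shift units [-9.74  7.06  1.56] az units 0.88
```

apply_moves([
  [0,1,0,0,0,0,0],
  [0,1,0,0,0,0,0],
  [0,1,0,0,0,0,0],
  [0,1,0,0,0,0,0],
  [0,0.98,0,0,0,0,0],
  [-0.91,0.39,0,0,0,0,0],
  [-0.91,0.39,0,0,0,0,0],
  [-0.91,0.39,0,0,0,0,0],
])

```text
time: 38.78
tool_pos: [581.0, 207.8, 289.3]
tcp_rot: [-179.9, 0.1, 37.0]
ft_force: [0.7, -0.6, -1.8]
finger_gap: 23.4
grip_force: 59.0
```

apply_moves([
  [-0.91,0.39,0,0,0,0,0],
  [-0.91,0.39,0,0,0,0,0],
  [-0.91,0.39,0,0,0,0,0],
  [-0.91,0.39,0,0,0,0,0],
  [-0.91,0.39,0,0,0,0,0],
  [-0.91,0.39,0,0,0,0,0],
  [-0.91,0.39,0,0,0,0,0],
  [0,0,0.5,0,0,-0.94,0],
])

```text
time: 39.78
tool_pos: [478.3, 26.8, 276.1]
tcp_rot: [179.9, -0.0, 41.3]
ft_force: [0.8, 1.4, -1.7]
finger_gap: 23.6
grip_force: 58.9
```

apply_moves([
  [0,0,0.5,0,0,-0.94,0],
  [0,0,0.5,0,0,-0.94,0],
  [0,0,0,0,0,-0.94,0],
  [0,0,0,0,0,-0.94,0],
  [0,0,0,0,0,-0.94,0],
  [0,0,0,0,0,-0.94,0],
  [0,0,0,0,0,-0.94,0],
  [0,0,0,0,0,-0.94,0],
])

```text
time: 40.78
tool_pos: [478.0, 28.4, 244.7]
tcp_rot: [-179.9, 0.0, 75.9]
ft_force: [-0.1, 0.4, -1.7]
finger_gap: 23.5
grip_force: 59.0
```

apply_moves([
  [0,0,0,0,0,-0.95,0],
  [0,0,0,0,0,-0.95,0],
  [0,0,0,0,0,-0.95,0],
  [0,0,0,0,0,-0.95,0],
  [0,0,0,0,0,-0.95,0],
  [0,0,0,0,0,0,0],
  [0,0,0,0,0,0,0],
])

```text
time: 41.65
tool_pos: [478.4, 28.4, 245.3]
tcp_rot: [-179.9, -0.0, 97.5]
ft_force: [0.2, -0.5, -1.4]
finger_gap: 23.1
grip_force: 59.0
```

```bash
python3 - <<'E'
from h import *
for i in range(2):
    W=cam('wrist'); b=contactor(W,'green')
s=sense(); print(s['time'],s['tool_pos'],s['tcp_rot'])
if b:
    g=loc(b,(20,0,58)); print(g,proj(W,g)); go([*g[:2],243],b[4]+90)
    # copper blobs -> contact tops
    m,bl=blobs(W[0],(4,70,90),(18,200,255),40); print([(q,onz(W,*q[1],58).round(1).tolist()) for q in bl[:8]])
np.save('w.npy',W[0])
S=cam('scene'); np.save('s.npy',S[0])
E
```

```text
green [1.44, 51.29, 448.81, 84.57, 7.79, [493.88, 116.62], [500.83, 65.81], [309.6, 86.1], [308.7, 145.2]]
green [1.34, 51.4, 448.75, 84.69, 7.7, [493.86, 116.73], [500.75, 65.79], [309.4, 86.0], [308.4, 145.2]]
41.75 [478.52356044  28.3940913  245.60435326] [-1.79972783e+02 -6.52972931e-03  9.75106499e+01]
[468.5657228   87.37200768  58.        ] [276.27489751 116.94025525]
shift units [ 1.99 -0.07  0.09] az units -0.04
[((1134, [472.4, 246.7], [447, 215, 48, 65]), [661.8, -3.7, 58.0]), ((714, [551.4, 353.1], [540, 328, 20, 54]), [770.9, -104.0, 58.0]), ((579, [289.4, 111.1], [281, 88, 24, 46]), [478.8, 93.5, 58.0]), ((406, [265.7, 117.0], [260, 101, 14, 33]), [459.8, 86.2, 58.0]), ((258, [274.1, 148.0], [256, 145, 37, 7]), [470.0, 61.7, 58.0]), ((87, [491.5, 219.7], [487, 213, 15, 19]), [671.9, 23.8, 58.0]), ((87, [431.8, 260.8], [424, 257, 18, 9]), [628.2, -22.2, 58.0]), ((68, [98.6, 114.5], [80, 108, 27, 11]), [321.6, 70.0, 58.0])]
```

```bash
python3 - <<'E'
import numpy as np
w=np.load('w.npy').astype(int)
for r in (108,114,120,126): print(r,[tuple(w[r,c]//10) for c in range(258,300)])
print()
for r in range(196,216,2): print(r,' '.join('%d/%d'%(w[r,c,0]//10,w[r,c,2]//10) for c in range(262,298)))
E
```

```text
108 [(np.int64(6), np.int64(6), np.int64(6)), (np.int64(4), np.int64(3), np.int64(3)), (np.int64(22), np.int64(12), np.int64(7)), (np.int64(25), np.int64(18), np.int64(11)), (np.int64(25), np.int64(18), np.int64(11)), (np.int64(25), np.int64(19), np.int64(11)), (np.int64(25), np.int64(19), np.int64(12)), (np.int64(25), np.int64(19), np.int64(11)), (np.int64(25), np.int64(19), np.int64(11)), (np.int64(25), np.int64(19), np.int64(12)), (np.int64(25), np.int64(18), np.int64(11)), (np.int64(25), np.int64(19), np.int64(12)), (np.int64(25), np.int64(19), np.int64(12)), (np.int64(25), np.int64(19), np.int64(13)), (np.int64(24), np.int64(20), np.int64(19)), (np.int64(18), np.int64(17), np.int64(17)), (np.int64(3), np.int64(3), np.int64(3)), (np.int64(4), np.int64(4), np.int64(4)), (np.int64(4), np.int64(4), np.int64(4)), (np.int64(4), np.int64(3), np.int64(4)), (np.int64(3), np.int64(3), np.int64(3)), (np.int64(4), np.int64(4), np.int64(4)), (np.int64(9), np.int64(8), np.int64(9)), (np.int64(22), np.int64(18), np.int64(17)), (np.int64(25), np.int64(21), np.int64(17)), (np.int64(25), np.int64
[... 7369 characters left out ...]
7 18/17 19/19 16/19 9/19 9/20 9/19 8/19 9/19 9/18 8/18 8/18 8/18 8/17 8/18 8/17 8/18 8/18 9/18
210 9/19 8/19 9/19 8/18 7/17 8/18 9/19 9/19 9/19 9/20 10/20 9/19 9/19 8/18 12/19 16/19 17/16 16/15 16/15 18/18 16/19 9/20 10/20 9/20 9/19 9/19 9/19 8/18 9/18 9/18 8/17 9/18 8/18 8/17 9/19 9/19
212 9/18 9/19 9/20 9/19 9/19 9/19 9/20 9/19 9/19 9/20 10/20 9/19 9/18 8/18 13/20 17/20 17/15 16/15 16/15 16/16 12/18 9/19 9/20 9/19 9/19 9/19 9/19 8/19 9/19 9/19 10/19 9/19 8/17 9/18 9/19 9/19
214 13/13 13/13 13/13 14/13 14/13 14/13 14/13 14/13 14/13 14/13 14/13 14/13 14/13 14/13 14/13 14/13 14/13 14/13 14/13 14/12 14/13 14/13 14/13 12/11 12/11 14/13 14/13 14/13 14/13 14/13 14/13 14/13 14/13 14/12 14/13 14/13
```

apply_moves([
  [0.67,-0.08,0,0,0,-0.05,0],
  [0.66,0,0,0,0,0,0],
  [0.66,0,0,0,0,0,0],
  [0,0,0.6,0,0,0,0],
  [0,0,0.6,0,0,0,0],
  [0,0,0.42,0,0,0,0],
  [0,0,0,0,0,0,0],
  [0,0,0,0,0,0,0],
])

```text
time: 42.8
tool_pos: [468.5, 86.9, 197.6]
tcp_rot: [180.0, 0.0, 97.8]
ft_force: [0.4, 0.8, -1.1]
finger_gap: 23.3
grip_force: 59.0
```

```bash
python3 - <<'E'
from h import *
W=cam('wrist'); s=sense(); print(s['time'],s['tool_pos'],s['tcp_rot'])
tip=s['tool_pos']-[0,0,122]; print('tip pred',proj(W,tip))
w=W[0].astype(int)
for r in (172,178,184,190,196,200,204,208,211): print(r,' '.join('%d/%d'%(w[r,c,0]//10,w[r,c,2]//10) for c in range(260,300)))
S=cam('scene'); b=contactor(S,'green'); p=proj(S,tip).astype(int)
a=cv2.resize(W[0][90:240,190:370],None,fx=2.2,fy=2.2); b=cv2.resize(S[0][p[1]-60:p[1]+40,p[0]-40:p[0]+40],None,fx=5,fy=5)
print('scene tip',proj(S,tip)-(p-[40,60]))
o=np.zeros((500,800,3),np.uint8); o[:a.shape[0],:a.shape[1]]=a; o[:,400:]=b; cv2.imwrite('pics/g1.png',o[:,:,::-1])
E
```

```text
42.85 [468.73710533  87.02661826 197.92489244] [1.79943609e+02 6.55531113e-03 9.77802791e+01]
tip pred [278.7656999  206.42316422]
172 3/3 3/3 2/2 3/3 3/3 4/3 4/3 4/3 3/3 4/3 3/3 4/4 4/4 3/4 3/3 3/3 3/3 3/3 3/3 3/3 4/4 3/3 3/3 3/3 3/3 5/4 7/4 7/4 7/3 12/5 24/8 25/11 25/11 25/11 25/11 25/11 25/11 25/15 24/23 25/25
178 3/3 4/3 16/5 21/6 21/6 20/6 20/6 21/6 21/6 20/6 20/7 20/6 21/7 19/6 13/4 5/3 3/3 3/3 4/4 3/3 3/3 3/3 3/3 4/3 14/5 20/6 21/6 21/6 21/6 21/6 21/6 21/6 21/7 21/6 21/6 21/7 23/7 25/9 25/11 25/11
184 13/5 24/9 25/11 25/11 25/11 25/11 25/11 25/11 25/11 25/11 25/11 25/11 25/11 24/8 17/11 11/11 1/1 2/2 3/3 3/3 3/3 3/3 3/4 9/9 17/11 24/10 25/11 25/11 25/11 25/11 25/11 25/11 25/11 25/11 25/11 25/11 25/11 24/9 13/4 2/2
190 9/4 23/8 25/11 25/11 25/11 25/11 25/11 25/11 25/11 25/11 25/11 25/11 25/11 25/12 22/17 15/15 2/2 2/2 2/2 2/2 3/3 3/3 3/3 10/10 22/17 25/17 25/11 25/11 25/11 25/11 25/11 25/11 25/11 25/11 25/11 25/11 25/11 24/9 13/4 2/2
196 8/4 23/8 25/10 25/10 25/11 25/11 25/11 25/11 25/11 25/11 25/10 25/11 25/11 25/12 22/17 15/15 2/2 2/2 2/2 2/2 1/1 2/2 2/2 9/9 22/17 25/17 25/11
[... 337 characters left out ...]
 25/11 25/11 25/11 25/11 25/11 25/11 25/11 25/12 23/17 16/15 2/2 11/10 16/15 16/15 17/15 13/12 6/5 9/9 20/13 25/12 25/11 25/11 25/11 25/11 25/11 25/11 25/11 25/11 25/11 25/11 25/10 23/9 7/10 1/11
208 3/3 22/7 25/10 25/11 25/11 25/11 25/11 25/11 25/11 25/11 25/11 25/11 25/11 25/13 23/17 15/14 6/5 15/13 18/17 19/17 18/16 19/17 13/12 6/6 13/9 24/9 25/11 25/11 25/11 25/11 25/11 25/11 25/11 25/11 25/11 25/11 25/10 23/10 6/13 2/16
211 4/3 22/7 25/10 25/11 25/11 25/10 25/11 25/11 25/11 25/11 25/11 25/11 25/11 24/9 17/7 5/5 6/6 13/12 16/15 16/15 16/15 17/16 13/11 3/3 8/3 16/5 20/6 20/6 24/8 25/11 25/10 25/11 25/11 25/11 25/11 25/11 25/10 23/10 6/13 2/16
green None
scene tip [40.28918052 60.66884167]
```

View pics/g1.png

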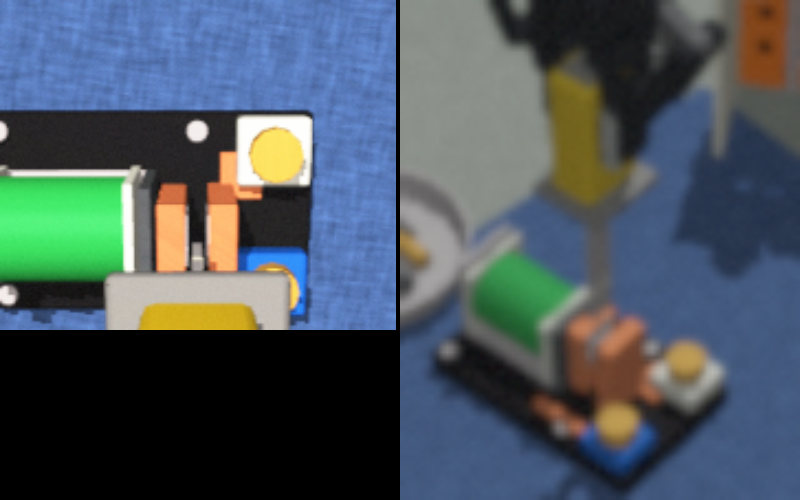

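apply_moves([
  [0,0,0.3,0,0,0,0],
  [0,0,0.3,0,0,0,0],
  [0,0,0.15,0,0,0,0],
  [0,0,0,0,0,0,0],
  [0,0,0,0,0,0,0],
])

```text
time: 43.52
tool_pos: [468.4, 87.3, 175.0]
tcp_rot: [180.0, 0.0, 97.8]
ft_force: [0.0, -1.0, -1.4]
finger_gap: 23.0
grip_force: 59.0
```

```bash
python3 - <<'E'
from h import *
f=[]
for i in range(4):
    s=sense(); f.append(s['ft_force']); S=cam('wrist')
print(s['time'],s['tool_pos'],s['tcp_rot'],np.mean(f,0).round(2)); w=S[0].astype(int)
for r in (196,204,208,211): print(r,' '.join('%d/%d'%(w[r,c,0]//10,w[r,c,2]//10) for c in range(266,294)))
E
```

```text
43.675 [468.49768541  87.2694796  175.15141372] [1.79964510e+02 1.67812315e-03 9.78073320e+01] [-0.26 -0.16 -1.07]
196 25/11 25/11 25/11 25/12 25/11 25/11 25/10 24/20 21/21 3/3 2/2 2/2 2/2 2/2 2/2 3/3 4/4 5/5 20/18 25/20 25/11 25/11 25/11 25/11 25/12 25/11 25/11 25/11
204 25/11 25/11 25/11 25/10 25/11 25/11 25/10 24/19 21/19 3/3 2/2 11/10 17/15 17/15 17/16 13/12 6/5 5/5 21/19 25/21 25/11 25/11 25/11 25/11 25/11 25/11 25/11 25/11
208 25/11 25/11 25/11 25/11 25/11 25/11 25/10 24/19 20/19 5/5 6/5 15/13 19/17 19/17 19/17 18/16 14/12 5/5 20/18 25/20 25/10 25/11 25/11 25/11 25/11 25/11 25/11 25/11
211 25/11 25/11 25/12 25/11 25/11 25/11 25/10 24/19 22/20 5/5 6/6 14/12 17/16 17/16 17/16 16/14 11/10 4/4 13/12 19/12 24/9 25/11 25/11 25/11 25/10 25/11 25/11 25/11
```

apply_moves([
  [0,0,0.25,0,0,0,0],
  [0,0,0.24,0,0,0,0],
  [0,0,0,0,0,0,0],
  [0,0,0,0,0,0,0],
  [0,0,0,0,0,0,0],
  [0,0,0,0,0,0,0],
  [0,0,0,0,0,0,0],
  [0,0,0,0,0,0,0],
])

```text
time: 44.72
tool_pos: [468.3, 87.3, 160.2]
tcp_rot: [180.0, -0.0, 97.8]
ft_force: [0.1, 0.2, -0.7]
finger_gap: 23.6
grip_force: 59.0
```

```bash
python3 - <<'E'
from h import *
f=[]
for i in range(4):
    s=sense(); f.append(s['ft_force']); S=cam('scene')
print(s['time'],s['tool_pos'],s['tcp_rot'],np.mean(f,0).round(2)); w=S[0].astype(int)
# white line on the blade seen from the scene camera vs contact tops
t=s['tool_pos']; 
for dz in (-122+20,-122+28): 
    p=proj(S,t+[0,0,dz]).round(1); print(dz,p)
u=int(round(p[0]))
for r in range(int(p[1])-14,int(p[1])+16): print(r,' '.join('%d,%d,%d'%tuple(w[r,c]//10) for c in range(u-5,u+6)))
E
```

```text
44.875 [468.28099012  87.232649   160.11370627] [ 1.79998585e+02 -1.26674455e-03  9.78014924e+01] [-0.13  0.58 -0.99]
-102 [260.4 199.5]
-94 [260.3 197.3]
183 11,9,3 11,9,3 11,10,3 11,10,3 11,9,3 10,9,3 10,8,4 9,8,5 8,8,6 8,8,7 9,10,9
184 10,9,4 10,9,3 11,9,3 11,10,3 10,9,3 10,9,4 9,8,5 8,8,6 8,8,7 8,8,8 9,9,9
185 9,8,6 9,8,5 10,9,4 11,9,4 10,9,4 9,8,5 8,8,6 8,7,7 7,7,7 7,8,7 8,8,8
186 7,7,7 8,8,6 9,8,6 9,8,5 9,8,6 7,7,6 7,7,7 7,7,7 7,7,7 7,7,8 7,8,9
187 7,8,8 7,8,7 8,8,7 8,8,7 8,8,7 7,7,7 7,7,7 7,7,7 7,7,8 7,8,10 6,8,11
188 7,7,8 7,7,8 7,7,7 7,7,7 7,7,7 7,7,7 7,7,7 7,7,8 6,8,10 6,8,11 7,9,12
189 6,8,11 7,7,9 7,8,8 7,7,7 7,7,7 7,7,7 7,7,8 7,7,9 6,8,11 6,8,12 6,9,12
190 7,9,12 8,9,12 8,9,10 8,8,8 7,7,7 7,7,7 7,7,8 7,8,10 6,8,12 6,8,12 7,9,12
191 10,12,13 12,13,14 11,11,12 9,9,9 8,8,8 8,7,7 7,8,8 7,8,10 6,8,12 7,9,12 6,9,12
192 13,15,14 15,15,15 13,13,13 10,10,10 8,8,8 8,8,8 8,8,9 7,8,11 6,8,12 6,8,12 6,8,12
193 15,16,15 15,15,14 12,12,12 9,9,9 8,8,8 8,8,8 8,8,9 7,8,11 6,8,12 6,8,12 6,8,12
194 14,15,14 12,12,12 10,10,9 8,8,8 8,8,8 8,8,8 8,8,9 8,8,10 7,9,12 6,9,12 6,9,12
195 11,12,11 9,
[... 757 characters left out ...]
0,8,7 10,8,7 11,8,6 15,9,7 17,11,7 17,11,7 15,9,6 12,7,5 11,6,4
205 11,6,4 11,7,5 10,7,7 9,7,7 10,7,6 12,7,5 13,8,5 13,8,5 12,7,5 10,6,4 10,6,4
206 10,6,4 11,7,5 10,7,6 9,7,7 10,7,6 11,6,5 11,7,4 11,6,4 10,6,4 10,6,4 10,6,4
207 11,6,4 11,7,5 10,7,6 10,7,7 10,7,6 11,6,5 11,6,4 11,6,4 10,6,4 11,6,4 10,6,4
208 10,6,4 11,6,4 11,7,5 10,7,5 10,7,5 11,7,5 11,7,5 11,6,4 10,6,4 10,6,4 10,6,4
209 10,6,4 11,6,5 11,6,4 10,6,5 11,7,5 11,7,5 11,6,4 11,6,4 10,6,4 10,6,4 10,6,4
210 10,6,4 11,6,4 10,6,4 10,6,4 11,6,4 11,7,4 11,7,4 11,6,4 10,6,4 10,6,4 10,6,4
211 8,5,3 9,5,4 9,5,3 9,5,3 10,5,3 11,6,4 11,6,4 10,6,4 10,6,4 10,6,4 10,6,4
212 5,3,2 7,4,3 7,4,3 6,4,3 9,5,3 10,6,4 11,6,4 10,6,4 10,6,4 10,6,4 10,6,4
```

apply_moves([
  [0,0,-0.4,0,0,0,0],
  [0,0,-0.5,0,0,0,0],
  [0,0,-0.6,0,0,0,0],
  [0,0,-0.7,0,0,0,0],
  [0,0,-0.6,0,0,0,0],
])

```text
time: 45.55
tool_pos: [468.7, 87.3, 246.4]
tcp_rot: [179.9, 0.0, 97.8]
ft_force: [-0.1, 0.3, -0.9]
finger_gap: 23.6
grip_force: 59.0
```

apply_moves([
  [-0.86,0.81,0,0,0,0,0],
  [-0.86,0.81,0,0,0,0,0],
  [-0.86,0.81,0,0,0,0,0],
  [-0.86,0.81,0,0,0,0,0],
  [-0.86,0.81,0,0,0,0,0],
  [-0.86,0.81,0,0,0,0,0],
  [-0.86,0.81,0,0,0,0,0],
])

```text
time: 46.42
tool_pos: [662.3, -69.4, 244.9]
tcp_rot: [180.0, 0.0, 97.8]
ft_force: [-0.0, 1.0, -0.3]
finger_gap: 23.5
grip_force: 59.2
```

apply_moves([
  [0,0,0,0,0,0.92,0],
  [0,0,0,0,0,0.92,0],
  [0,0,0,0,0,0.93,0],
  [0,0,0,0,0,0,0],
  [0,0,0,0,0,0,0],
])

```text
time: 47.05
tool_pos: [661.4, -68.6, 244.5]
tcp_rot: [180.0, 0.0, 85.2]
ft_force: [-0.7, 0.5, -2.2]
finger_gap: 23.6
grip_force: 59.4
```

```bash
cat >> h.py <<'E'
def prof(W,r,c0,c1):
    w=W[0].astype(int); print(r,c0,' '.join('%d/%d'%(w[r,c,0]//10,w[r,c,2]//10) for c in range(c0,c1)))
E
python3 - <<'E'
from h import *
for i in range(2):
    W=cam('wrist'); b=contactor(W,'red')
s=sense(); print(s['time'],s['tool_pos'],s['tcp_rot'])
if b:
    g=loc(b,(20,0,58)); u,v=proj(W,g).astype(int); print(g,proj(W,g)); go([*g[:2],197.5],b[4]+90)
    for r in (v-4,v+2): prof(W,r,u-16,u+16)
prof(W,204,262,298)
E
```

```text
red [1.17, 51.33, 646.42, -6.96, -4.81, [697.4, 14.51], [693.1, -36.64], [311.4, 85.9], [310.1, 145.2]]
red [0.97, 51.24, 646.49, -6.89, -4.93, [697.51, 14.43], [693.11, -36.62], [311.5, 86.0], [310.1, 145.2]]
47.15 [661.34902366 -68.5817682  244.30090368] [ 1.79992739e+02 -6.72206161e-04  8.51699946e+01]
[666.41307482  -8.60530487  58.        ] [278.23407088 116.74601801]
shift units [ 2.01 -0.    1.56] az units 0.02
112 262 22/7 25/10 25/11 25/11 25/11 25/11 25/11 25/11 25/12 25/12 25/11 25/12 20/14 11/11 2/2 2/2 2/2 2/2 3/3 4/4 10/10 22/14 25/13 25/12 25/11 25/11 25/11 25/11 25/12 25/12 25/11 25/11
118 262 23/8 25/11 25/12 25/12 25/12 25/12 25/11 25/11 25/11 25/11 25/11 25/12 20/14 10/10 2/2 2/2 2/2 2/2 2/2 2/2 8/8 22/14 25/13 25/11 25/11 25/11 25/11 25/11 25/11 25/11 25/11 25/11
204 262 8/18 8/18 8/18 8/18 8/18 8/18 9/19 9/20 9/20 9/19 9/19 9/19 9/19 9/19 8/18 12/16 16/14 16/15 16/15 14/16 10/17 9/18 9/19 9/19 8/18 8/18 8/17 9/18 8/18 8/18 9/19 9/19 9/19 9/19 9/19 9/19
```

apply_moves([
  [0.67,-0.02,0,0,0,0,0],
  [0.67,0,0,0,0,0,0],
  [0.67,0,0,0,0,0,0],
  [0,0,0.6,0,0,0,0],
  [0,0,0.6,0,0,0,0],
  [0,0,0.36,0,0,0,0],
  [0,0,0,0,0,0,0],
  [0,0,0,0,0,0,0],
])

```text
time: 48.15
tool_pos: [666.1, -8.9, 197.7]
tcp_rot: [180.0, 0.0, 85.1]
ft_force: [-0.9, -0.5, -0.6]
finger_gap: 23.7
grip_force: 59.4
```

```bash
python3 - <<'E'
from h import *
W=cam('wrist'); s=sense(); print(s['time'],s['tool_pos'],s['tcp_rot'])
for r in (190,196,204,208): prof(W,r,264,296)
E
```

```text
48.2 [666.30663416  -8.86989093 198.13912872] [1.79927863e+02 1.67605223e-03 8.50772489e+01]
190 264 25/11 25/11 25/11 25/11 25/11 25/11 25/11 25/11 25/10 24/19 21/20 5/5 2/2 1/2 2/2 2/2 2/2 2/2 2/2 21/21 25/22 25/11 25/11 25/11 25/11 25/11 25/11 25/11 25/11 25/11 25/11 25/12
196 264 25/10 25/10 25/10 25/11 25/11 25/11 25/10 25/11 25/10 24/19 21/20 4/4 2/2 1/1 2/1 2/2 2/2 2/2 1/1 21/20 25/22 25/11 25/11 25/11 25/11 25/11 25/11 25/11 25/11 25/11 25/11 25/11
204 264 25/11 25/11 25/11 25/11 25/11 25/11 25/11 25/11 25/10 23/14 17/14 5/5 2/2 11/10 16/15 16/14 16/14 13/11 6/5 22/21 25/22 25/11 25/10 23/7 24/9 25/11 25/10 25/11 25/11 25/11 25/11 25/11
208 264 25/11 25/11 25/11 25/11 25/11 25/11 25/11 25/11 25/10 24/14 17/14 3/3 13/11 18/16 18/16 18/16 18/16 18/16 13/11 10/10 17/11 19/6 20/6 20/6 21/6 24/9 25/11 25/11 25/11 25/11 25/11 25/10
```

apply_moves([
  [0,-0.02,0.3,0,0,0,0],
  [0,0,0.3,0,0,0,0],
  [0,0,0.15,0,0,0,0],
  [0,0,0,0,0,0,0],
  [0,0,0,0,0,0,0],
])

```text
time: 48.82
tool_pos: [665.4, -8.4, 175.0]
tcp_rot: [180.0, -0.0, 85.1]
ft_force: [0.3, -0.0, -1.7]
finger_gap: 23.2
grip_force: 59.4
```

```bash
python3 - <<'E'
from h import *
f=[]
for i in range(4):
    s=sense(); f.append(s['ft_force']); W=cam('wrist')
print(s['time'],s['tool_pos'],s['tcp_rot'],np.mean(f,0).round(2))
for r in (196,204): prof(W,r,266,294)
go([*s['tool_pos'][:2],160.3])
E
```

```text
48.975 [665.49921306  -8.41932965 175.24631979] [ 1.79961800e+02 -1.19383176e-03  8.51068524e+01] [ 0.21  0.07 -1.51]
196 266 25/11 25/11 25/12 25/11 25/11 25/11 25/11 24/11 18/13 10/10 2/2 2/2 2/2 2/2 2/2 2/2 2/2 2/2 17/17 24/20 25/13 25/11 25/12 25/11 25/11 25/11 25/11 25/11
204 266 25/11 25/10 25/11 25/11 25/11 25/11 25/11 24/11 21/17 15/15 2/2 11/10 16/14 16/15 16/15 13/12 5/5 2/2 18/18 24/21 25/13 25/11 25/11 25/11 25/11 25/11 25/11 25/11
shift units [0.  0.  0.5] az units 0
```

apply_moves([
  [0,0,0.25,0,0,0,0],
  [0,0,0.24,0,0,0,0],
  [0,0,0,0,0,0,0],
  [0,0,0,0,0,0,0],
  [0,0,0,0,0,0,0],
  [0,0,0,0,0,0,0],
  [0,0,0,0,0,0,0],
  [0,0,0,0,0,0,0],
])

```text
time: 50.02
tool_pos: [665.3, -8.4, 160.2]
tcp_rot: [180.0, -0.0, 85.1]
ft_force: [-0.5, -0.8, -0.4]
finger_gap: 23.7
grip_force: 59.4
```

apply_moves([
  [0,0,-0.4,0,0,0,0],
  [0,0,-0.6,0,0,0,0],
  [0,0,-0.8,0,0,0,0],
  [0,0,-0.8,0,0,0,0],
  [0,0,-0.8,0,0,0,0],
  [0,0,-0.8,0,0,0,0],
  [0,0,0,0,0,0,0],
])

```text
time: 50.9
tool_pos: [666.8, -8.5, 290.7]
tcp_rot: [179.6, -0.0, 85.1]
ft_force: [0.1, -0.8, -1.7]
finger_gap: 23.4
grip_force: 59.4
```

```bash
python3 - <<'E'
from h import *
s=sense(); print(s['time'],s['tool_pos'],s['tcp_rot'],s['ft_force'])
f=np.array([.602,-.799])*160
go([536+f[0],405.3+f[1],290],37)
E
```

```text
50.9 [666.83010707  -8.52007574 290.74205761] [ 1.79601962e+02 -5.56027292e-04  8.51100464e+01] [ 0.12666448 -0.84279895 -1.67221765]
shift units [ 9.4  -1.96  0.01] az units 10.5
```

Move 10 rows toward the rail front, then turn back to yaw 37.

apply_moves([
  [0.94,-0.2,0,0,0,0,0],
  [0.94,-0.2,0,0,0,0,0],
  [0.94,-0.2,0,0,0,0,0],
  [0.94,-0.2,0,0,0,0,0],
  [0.94,-0.2,0,0,0,0,0],
  [0.94,-0.2,0,0,0,0,0],
  [0.94,-0.2,0,0,0,0,0],
  [0.94,-0.2,0,0,0,0,0],
])

```text
time: 51.9
tool_pos: [636.2, 221.3, 285.2]
tcp_rot: [-179.9, 0.0, 85.1]
ft_force: [1.2, -0.1, -2.0]
finger_gap: 23.8
grip_force: 59.4
```

apply_moves([
  [0.94,-0.2,0,0,0,0,0],
  [0.94,-0.16,0,0,0,0,0],
  [0,0,0,0,0,0.95,0],
  [0,0,0,0,0,0.95,0],
  [0,0,0,0,0,0.95,0],
  [0,0,0,0,0,0.95,0],
  [0,0,0,0,0,0.95,0],
  [0,0,0,0,0,0.95,0],
])

```text
time: 52.9
tool_pos: [630.4, 277.5, 285.1]
tcp_rot: [-180.0, 0.1, 58.8]
ft_force: [0.2, 0.4, -1.5]
finger_gap: 23.2
grip_force: 59.4
```

apply_moves([
  [0,0,0,0,0,0.95,0],
  [0,0,0,0,0,0.95,0],
  [0,0,0,0,0,0.95,0],
  [0,0,0,0,0,0.95,0],
  [0,0,0,0,0,0.95,0],
  [0,0,0,0,0,0.05,0],
  [0,0,0,0,0,0,0],
])

```text
time: 53.78
tool_pos: [630.6, 277.5, 285.6]
tcp_rot: [-180.0, 0.0, 37.1]
ft_force: [-0.8, -0.1, -1.1]
finger_gap: 23.7
grip_force: 59.4
```

```bash
python3 - <<'E'
from h import *
s=sense(); print(s['time'],s['tool_pos'],s['tcp_rot'],s['ft_force'])
go([536,405.3,290],37)
E
```

```text
53.775 [630.56833339 277.51986937 285.63787211] [-1.79989865e+02  3.34816794e-02  3.70691504e+01] [-0.78419978 -0.09946513 -1.0508344 ]
shift units [ 0.05 -5.3  -0.14] az units 0.02
```

apply_moves([
  [0.05,-0.9,0,0,0,0.02,0],
  [0,-0.9,0,0,0,0,0],
  [0,-0.9,0,0,0,0,0],
  [0,-0.9,0,0,0,0,0],
  [0,-0.9,0,0,0,0,0],
  [0,-0.8,0,0,0,0,0],
  [0,0,0,0,0,0,0],
  [0,0,0,0,0,0,0],
])

```text
time: 54.78
tool_pos: [536.6, 405.4, 286.0]
tcp_rot: [180.0, 0.0, 36.9]
ft_force: [0.5, -0.2, -1.0]
finger_gap: 23.3
grip_force: 59.4
```

```bash
python3 - <<'E'
from h import *
s=sense(); print(s['time'],s['tool_pos'],s['tcp_rot'],s['ft_force'])
go([536,405.3,165],37)
E
```

```text
54.775 [536.63075859 405.40806458 286.04837654] [1.79973101e+02 4.76423008e-03 3.69090904e+01] [ 0.52444352 -0.18474382 -1.00834179]
shift units [-0.02 -0.01  4.03] az units -0.02
```

apply_moves([
  [-0.02,0,0.8,0,0,0,0],
  [0,0,0.8,0,0,0,0],
  [0,0,0.8,0,0,0,0],
  [0,0,0.8,0,0,0,0],
  [0,0,0.5,0,0,0,0],
  [0,0,0.3,0,0,0,0],
  [0,0,0.05,0,0,0,0],
  [0,0,0,0,0,0,0],
])

```text
time: 55.78
tool_pos: [536.6, 405.3, 165.7]
tcp_rot: [180.0, -0.1, 36.9]
ft_force: [-0.6, -1.2, 1.8]
finger_gap: 23.5
grip_force: 59.6
```

apply_moves([
  [0,0,0.04,0,0,0,0],
  [0,0,0,0,0,0,0],
])

```text
time: 56.02
tool_pos: [536.7, 405.4, 165.7]
tcp_rot: [180.0, -0.1, 36.9]
ft_force: [-1.9, -3.8, 8.7]
finger_gap: 23.1
grip_force: 60.9
```

apply_moves([
  [0,0,0,0,0,0,1],
  [0,0,0,0,0,0,1],
  [0,0,0,0,0,0,1],
  [0,0,0,0,0,0,1],
  [0,0,0,0,0,0,1],
  [0,0,-0.3,0,0,0,1],
  [0,0,-0.8,0,0,0,1],
  [0,0,-0.8,0,0,0,1],
])

```text
time: 57.02
tool_pos: [536.0, 405.2, 221.6]
tcp_rot: [-180.0, -0.0, 36.9]
ft_force: [-0.3, -0.5, 1.1]
finger_gap: 85.4
grip_force: 0.0
```

apply_moves([
  [0,0,-0.8,0,0,0,1],
  [0,0,-0.8,0,0,0,1],
  [0,0,-0.8,0,0,0,1],
  [0,0,-0.8,0,0,0,1],
  [0,0,-0.7,0,0,0,1],
  [0,0,0,0,0,0,1],
  [0,0,0,0,0,0,1],
])

```text
time: 57.9
tool_pos: [535.8, 405.2, 336.6]
tcp_rot: [-180.0, 0.0, 36.9]
ft_force: [-0.4, -0.1, 0.5]
finger_gap: 85.4
grip_force: 0.0
```

```bash
python3 - <<'E'
from h import *
C=cam('wrist'); s=sense(); print(s['time'],s['tool_pos'],s['tcp_rot'],s['finger_gap'])
for n,lo,hi in(('red',(172,120,60),(6,255,255)),('yel',*YEL)):
    m,bl=blobs(C[0],lo,hi,200,(200,30,380,330))
    for b in bl:
        k=m[b[2][1]:b[2][1]+b[2][3],b[2][0]:b[2][0]+b[2][2]]
        print(n,b,cv2.minAreaRect(np.argwhere(k>0)[:,::-1].astype(np.float32))[1:])
g=np.array([535.7,405.2]); t=np.array([486.2,367.9]); u=np.array([np.cos(np.radians(37)),np.sin(np.radians(37))])
for p in (g,t): print(proj(C,[*p,201]).round(1),proj(C,[*(p+17*u),201]).round(1),proj(C,[*(p-17*u),201]).round(1))
# coil grip pose of green: coil centre x=-29
go((450,85,371),7.7)
E
```

```text
57.95 [535.63514184 405.04234364 335.98270231] [-1.79991306e+02  1.07276659e-01  3.68875892e+01] 85.2253744181707
red (1331, [279.8, 259.4], [264, 232, 32, 67]) ((30.24987030029297, 66.02999114990234), 1.9091522693634033)
yel (921, [279.7, 192.0], [265, 168, 32, 58]) ((57.0, 31.0), 90.0)
[277.5 203.8] [277.4 181.3] [277.6 225.6]
[277.8 280. ] [277.8 260. ] [277.9 299.4]
shift units [-8.69  6.82 -1.15] az units 6.37
```

apply_moves([
  [-0.95,0.96,-0.06,0,0,0,1],
  [-0.95,0.96,-0.06,0,0,0,1],
  [-0.95,0.96,-0.06,0,0,0,1],
  [-0.95,0.96,-0.06,0,0,0,1],
  [-0.95,0.96,-0.06,0,0,0,1],
  [-0.95,0.96,-0.06,0,0,0,1],
  [-0.95,0.96,-0.06,0,0,0,1],
  [-0.95,0.96,-0.06,0,0,0,1],
])

```text
time: 58.95
tool_pos: [491.1, 82.9, 350.5]
tcp_rot: [-179.9, 0.1, 36.9]
ft_force: [0.4, 0.1, -0.8]
finger_gap: 85.7
grip_force: 0.0
```

apply_moves([
  [-0.95,0.96,-0.06,0,0,0,1],
  [-0.95,0.96,-0.06,0,0,0,1],
  [-0.95,0.96,-0.06,0,0,0,1],
  [-0.95,0.96,-0.06,0,0,0,1],
  [-0.95,0.96,-0.06,0,0,0,1],
  [-0.95,0.96,-0.06,0,0,0,1],
  [-0.95,0.96,-0.06,0,0,0,1],
  [-0.95,0.96,-0.06,0,0,0,1],
])

```text
time: 59.95
tool_pos: [447.1, -238.1, 364.9]
tcp_rot: [-179.9, 0.0, 36.9]
ft_force: [0.5, 0.1, 0.5]
finger_gap: 85.7
grip_force: 0.0
```

apply_moves([
  [-0.95,0.96,-0.06,0,0,0,1],
  [-0.95,0.96,-0.06,0,0,0,1],
  [-0.95,0.96,-0.06,0,0,0,1],
  [-0.95,0.96,-0.06,0,0,0,1],
  [0,0,0,0,0,-0.85,1],
  [0,0,0,0,0,-0.85,1],
  [0,0,0,0,0,-0.85,1],
  [0,0,0,0,0,-0.85,1],
])

```text
time: 60.95
tool_pos: [425.5, -397.3, 371.8]
tcp_rot: [-179.9, -0.0, 52.6]
ft_force: [-0.8, -0.3, 0.5]
finger_gap: 85.4
grip_force: 0.0
```

apply_moves([
  [0,0,0,0,0,-0.83,1],
  [0,0,0,0,0,0,1],
  [0,0,0,0,0,0,1],
])

```text
time: 61.32
tool_pos: [425.7, -397.4, 372.7]
tcp_rot: [-179.9, -0.0, 56.2]
ft_force: [0.6, -0.2, -0.4]
finger_gap: 85.5
grip_force: 0.0
```

```bash
python3 - <<'E'
from h import *
W=cam('wrist'); s=sense(); print(s['time'],s['tool_pos'],s['tcp_rot'])
np.save('tray.npy',W[0]); cv2.imwrite('pics/tray.png',W[0][:,:,::-1])
c=np.array([458.,-350]); a=np.radians(-33.6); X=np.array([np.cos(a),np.sin(a)]); Y=np.array([-X[1],X[0]])
for i,j in ((1,1),(1,-1),(-1,-1),(-1,1)): print('corner pred',proj(W,[*(c+156*i*X+84*j*Y),25]).round())
g=cv2.cvtColor(W[0],cv2.COLOR_RGB2GRAY); h=cv2.cvtColor(W[0],cv2.COLOR_RGB2HSV)
sm=cv2.resize(g,(56,42),interpolation=cv2.INTER_AREA)//10
for r in range(0,30): print(' '.join('%2d'%x for x in sm[r]))
E
```

```text
61.375 [ 425.73672204 -397.45423075  372.8600941 ] [-1.79954341e+02 -1.01935248e-02  5.62086076e+01]
corner pred [409.  44.]
corner pred [398. 182.]
corner pred [161. 183.]
corner pred [148.  45.]
 9  9 10 13 16 16 16 16 11  9  9  9  9  9  9  8  8  8  9  9  9  9  9  9  9  9  9  9 14 17 17 17 17 17 17 17 17 17 17 17 17 17 17 17 17 16 16 16 16 16 17 16 16 16  7  1
 9  9  9  9 10 14 17 17 16 10  9  9  9  9  9  9  9  9  9  9  9  9  9  9  9  9 10 15 17 17 17 17 17 17 17 17 17 17 17 17 17 17 17 17 17 17 17 17 17 16 16 16 16 14  7  6
 9  9  9  9  9  9 10 13 16 14  9  9  9  9  9  9  9  9  9  9  9  9  9  9  9 12 16 17 17 17 17 17 17 17 17 17 17 18 17 17 17 17 17 17 17 17 17 16 17 16 16 16 16 15 11 14
 9  9  9  9  9  9  9  9 10 14 12  9  9  9  9  9  9  9  9  9  9  9  9  9 14 17 17 17 17 16 17 17 17 17 17 17 17 17 17 17 17 17 17 17 17 17 17 16 17 16 16 16 16 16 16 16
 9  9  9  9  9  9  9  9  9  9 10  8  9  9  9  9  9  9  9  9  9  9 11 16 17 17 17 16 16 16 16 16 15 15 14 14 13 13 12 12 16 17 17 17 17 17 17 17 16 16 16 16 16 16 16 16
 9  9  9  9  9  9  9  9  9  9  9  8  5  7 10 10 10 10 10 10 10 
[... 3436 characters left out ...]
9  9  8  3  3  4  3  3  3  4
17 17 17 17 17 17 17 17 17 17 17 17 17 17 17 16 15 17 17 17 17 17 17 17 17 17 15 14 12 11 10  9  9  9  9  9  9  9  9  9 15 16 15 11  9  9  9  9  9  9  4  4  3  4  6  9
17 17 17 17 17 17 17 17 17 17 17 17 17 17 10  5  2 17 17 17 17 17 17 17 17 17 17 17 17 17 17 16 15 14 11  9  9  9  9  2  4  9 16 17 12  9  9  9 10 10 10  7  6  9  9 11
17 17 17 17 17 17 17 17 17 17 17 17 10  7  6  1  1 16 17 17 17 17 17 17 17 17 17 17 17 17 17 17 17 17 17 14 12 10  9  1  1  6  7  9 16 16 13 10 10 10 10  9  9  9  9 15
14 17 17 17 17 17 17 17 17 17 17  9  5  7  2  1  1 15 17 17 17 17 17 17 17 17 17 17 17 17 17 17 17 17 17 17 17 17 15  1  1  2  7  5  5 11 13 13  9  9  9  9  9  9 11 17
```

```bash
python3 - <<'E'
from h import *
im=np.load('tray.npy'); g=cv2.cvtColor(im,cv2.COLOR_RGB2GRAY)
L=cv2.createLineSegmentDetector().detect(cv2.GaussianBlur(g,(3,3),0))[0][:,0]
W=cam('wrist')
for x1,y1,x2,y2 in L:
    l=np.hypot(x2-x1,y2-y1)
    if l>35 and 90<min(x1,x2) and max(x1,x2)<440 and max(y1,y2)<215:
        a=onz(W,x1,y1,25); b=onz(W,x2,y2,25); d=b-a
        print(np.round([x1,y1,x2,y2]),round(l),a[:2].round(),b[:2].round(),'ang',round(np.degrees(np.arctan2(d[1],d[0]))%180,1))
E
```

```text
[203.  54. 248.  51.] 45 [ 423. -238.] [ 470. -266.] ang 149.6
[249.  51. 405.  44.] 155 [ 471. -267.] [ 630. -363.] ang 148.8
[151.  57. 202.  54.] 51 [ 369. -205.] [ 422. -238.] ang 148.6
[157. 112. 150.  55.] 57 [ 334. -260.] [ 368. -203.] ang 58.6
[391. 172. 396.  54.] 118 [ 541. -489.] [ 615. -367.] ang 58.5
[288.   0. 221.  50.] 83 [ 540. -247.] [ 444. -247.] ang 179.8
[401.  44. 395. 177.] 133 [ 626. -361.] [ 542. -498.] ang 58.6
[315. 184. 364. 202.] 52 [ 450. -447.] [ 491. -504.] ang 125.8
[393.  52. 157.  62.] 236 [ 614. -363.] [ 371. -215.] ang 148.6
[406.  67. 404. 111.] 44 [ 619. -387.] [ 593. -431.] ang 58.6
[164.  70. 204.  91.] 46 [ 372. -226.] [ 399. -273.] ang 119.3
[302. 177. 389. 174.] 88 [ 440. -430.] [ 538. -490.] ang 148.6
[404. 113. 401. 178.] 65 [ 591. -433.] [ 548. -504.] ang 58.3
[191. 151. 278. 173.] 90 [ 340. -322.] [ 418. -408.] ang 132.1
[393. 176. 303. 180.] 90 [ 540. -496.] [ 439. -435.] ang 148.6
[204.  93. 195. 143.] 51 [ 397. -274.] [ 350. -317.] ang 42.1
[221.  50. 152.  53.] 69 [ 443. -246.] [ 373. -203.] ang 148.5
[399. 181. 357. 183.] 43 [ 544. -506.] [ 496. -477.] ang 149.2
[398. 177. 404.  51.] 126 [ 545. -500.] [ 625. -369.] ang 58.6
[151. 100. 111.  44.] 69 [ 338. -245.] [ 338. -168.] ang 89.9
[155.  59. 170. 183.] 125 [ 371. -210.] [ 292. -340.] ang 58.6
[222. 185. 165. 188.] 57 [ 347. -380.] [ 283. -342.] ang 148.9
[172. 182. 277. 178.] 105 [ 294. -341.] [ 412. -413.] ang 148.5
[296. 181. 223. 184.] 73 [ 431. -430.] [ 349. -380.] ang 148.6
```

apply_moves([
  [0.94,-0.645,0.17,0,0,0,1],
  [0.94,-0.645,0.17,0,0,0,1],
  [0.94,-0.645,0.17,0,0,0,1],
  [0.94,-0.645,0.17,0,0,0,1],
  [0.94,-0.645,0.17,0,0,0,1],
  [0.94,-0.645,0.17,0,0,0,1],
  [0.94,-0.645,0.17,0,0,0,1],
  [0.94,-0.645,0.17,0,0,0,1],
])

```text
time: 62.42
tool_pos: [422.2, -122.9, 332.5]
tcp_rot: [180.0, -0.0, 56.2]
ft_force: [-0.3, 0.6, -0.3]
finger_gap: 85.5
grip_force: 0.0
```

apply_moves([
  [0.94,-0.645,0.17,0,0,0,1],
  [0.94,-0.645,0.17,0,0,0,1],
  [0.94,-0.645,0.17,0,0,0,1],
  [0.94,-0.645,0.17,0,0,0,1],
  [0.94,-0.645,0.17,0,0,0,1],
  [0.94,-0.645,0.17,0,0,0,1],
  [0,0,0,0,0,0.96,1],
  [0,0,0,0,0,0.96,1],
])

```text
time: 63.42
tool_pos: [419.5, 81.8, 301.9]
tcp_rot: [-180.0, 0.0, 47.4]
ft_force: [-0.6, -0.5, 0.3]
finger_gap: 85.0
grip_force: 0.0
```

apply_moves([
  [0,0,0,0,0,0.96,1],
  [0,0,0,0,0,0.96,1],
  [0,0,0,0,0,0.96,1],
  [0,0,0,0,0,0.96,1],
  [0,0,0,0,0,0.96,1],
  [0,0,0,0,0,0.96,1],
  [0,0,0,0,0,0.96,1],
  [0,0,0,0,0,0.96,1],
])

```text
time: 64.42
tool_pos: [419.7, 81.2, 302.0]
tcp_rot: [180.0, -0.0, 12.1]
ft_force: [0.1, 0.3, 0.4]
finger_gap: 85.0
grip_force: 0.0
```

apply_moves([
  [0,0,0,0,0,0.96,1],
  [0,0,0,0,0,0,1],
  [0,0,0,0,0,0,1],
])

```text
time: 64.8
tool_pos: [419.7, 81.2, 302.0]
tcp_rot: [180.0, -0.0, 8.0]
ft_force: [0.3, 0.0, -0.1]
finger_gap: 85.5
grip_force: 0.0
```

```bash
python3 - <<'E'
from h import *
for n in ('green','red'):
    W=cam('wrist'); b=contactor(W,n)
    if b and n=='green': go(loc(b,(-29,0,34)),b[4])
s=sense(); print(s['time'],s['tool_pos'],s['tcp_rot'])
print(blobs(W[0],(50,90,40),(85,255,255),150)[1][:3])
E
```

```text
green [1.16, 51.47, 449.2, 84.37, 7.84, [494.23, 116.54], [501.25, 65.56], [254.6, 98.9], [304.4, 99.0]]
shift units [0.02 0.03 8.93] az units 0.02
red None
64.9 [419.68724974  81.19763531 301.99091977] [-1.79999346e+02 -1.80832600e-03  7.92730823e+00]
[(1942, [23.7, 197.9], [0, 174, 51, 50]), (1629, [279.1, 176.6], [261, 155, 37, 45])]
```

apply_moves([
  [0.02,0.02,0.95,0,0,0,1],
  [0,0,0.95,0,0,0,1],
  [0,0,0.95,0,0,0,1],
  [0,0,0.95,0,0,0,1],
  [0,0,0.95,0,0,0,1],
  [0,0,0.95,0,0,0,1],
  [0,0,0.95,0,0,0,1],
  [0,0,0.95,0,0,0,1],
])

```text
time: 65.9
tool_pos: [420.4, 80.7, 73.2]
tcp_rot: [180.0, -0.0, 7.9]
ft_force: [-0.3, 0.6, -0.3]
finger_gap: 85.5
grip_force: 0.0
```

apply_moves([
  [0,0,0.6,0,0,0,1],
  [0,0,0.5,0,0,0,1],
  [0,0,0.22,0,0,0,1],
  [0,0,0,0,0,0,1],
])

```text
time: 66.4
tool_pos: [420.3, 80.7, 34.3]
tcp_rot: [-180.0, 0.0, 7.9]
ft_force: [0.5, 0.3, -0.7]
finger_gap: 85.4
grip_force: 0.0
```

apply_moves([
  [0,0,0,0,0,0,0],
  [0,0,0,0,0,0,0],
  [0,0,0,0,0,0,0],
  [0,0,0,0,0,0,0],
  [0,0,0,0,0,0,0],
  [0,0,0,0,0,0,0],
], grip_force=80)

```text
time: 67.15
tool_pos: [421.1, 80.9, 35.3]
tcp_rot: [-180.0, -0.1, 7.9]
ft_force: [-0.5, 0.8, 7.3]
finger_gap: 39.0
grip_force: 81.9
```

apply_moves([
  [0,0,-0.2,0,0,0,0],
  [0,0,-0.5,0,0,0,0],
  [0,0,-0.7,0,0,0,0],
  [0,0,-0.7,0,0,0,0],
  [0,0,-0.7,0,0,0,0],
  [0,0,-0.6,0,0,0,0],
  [0,0,0,0,0,0,0],
])

```text
time: 68.03
tool_pos: [421.6, 80.8, 138.5]
tcp_rot: [180.0, -0.2, 7.9]
ft_force: [-0.5, 0.9, -3.8]
finger_gap: 39.2
grip_force: 80.9
```

```bash
python3 - <<'E'
from h import *
W=cam('wrist'); s=sense(); print(s['time'],s['tool_pos'],s['tcp_rot'],s['ft_force'],s['finger_gap'])
X=np.array([.8536,-.5210]); Y=np.array([.521,.8536]); c=np.array([457.6,-354.9])
for k in (70,-70):
    p=c+k*X-29*Y; print(k,p); go([*p,145],58.6)
E
```

```text
68.075 [420.79797318  80.6870989  137.14802566] [ 1.79991509e+02 -9.60232587e-02  7.87208430e+00] [-0.70176341  0.40048872 -3.95226913] 39.31888687380724
70 [ 502.243  -416.1244]
shift units [ 0.42 16.78 -0.26] az units -11.07
-70 [ 382.739  -343.1844]
shift units [-3.19 13.82 -0.27] az units -11.07
```

apply_moves([
  [0.02,0.93,-0.1,0,0,0,0],
  [0.02,0.93,-0.1,0,0,0,0],
  [0.02,0.93,0,0,0,0,0],
  [0.02,0.93,0,0,0,0,0],
  [0.02,0.93,0,0,0,0,0],
  [0.02,0.93,0,0,0,0,0],
  [0.02,0.93,0,0,0,0,0],
  [0.02,0.93,0,0,0,0,0],
])

```text
time: 69.08
tool_pos: [454.9, -140.4, 141.0]
tcp_rot: [-179.9, 0.1, 7.9]
ft_force: [1.0, -0.1, -4.9]
finger_gap: 38.9
grip_force: 81.5
```

apply_moves([
  [0.02,0.93,0,0,0,0,0],
  [0.02,0.93,0,0,0,0,0],
  [0.02,0.93,0,0,0,0,0],
  [0.02,0.93,0,0,0,0,0],
  [0.02,0.93,0,0,0,0,0],
  [0.02,0.93,0,0,0,0,0],
  [0.03,0.93,0,0,0,0,0],
  [0.03,0.93,0,0,0,0,0],
])

```text
time: 70.08
tool_pos: [490.9, -360.4, 140.6]
tcp_rot: [-179.9, 0.1, 7.9]
ft_force: [0.3, -0.3, -4.0]
finger_gap: 39.3
grip_force: 81.5
```

apply_moves([
  [0.03,0.93,0,0,0,0,0],
  [0.03,0.93,0,0,0,0,0],
  [0,0,0,0,0,-0.92,0],
  [0,0,0,0,0,-0.92,0],
  [0,0,0,0,0,-0.92,0],
  [0,0,0,0,0,-0.92,0],
  [0,0,0,0,0,-0.92,0],
  [0,0,0,0,0,-0.92,0],
])

```text
time: 71.08
tool_pos: [500.2, -414.5, 140.4]
tcp_rot: [-179.8, 0.0, 33.3]
ft_force: [0.0, -0.4, -3.9]
finger_gap: 38.9
grip_force: 81.9
```

apply_moves([
  [0,0,0,0,0,-0.92,0],
  [0,0,0,0,0,-0.92,0],
  [0,0,0,0,0,-0.92,0],
  [0,0,0,0,0,-0.92,0],
  [0,0,0,0,0,-0.92,0],
  [0,0,0,0,0,-0.92,0],
  [0,0,0,0,0,0,0],
  [0,0,0,0,0,0,0],
])

```text
time: 72.08
tool_pos: [500.7, -414.8, 141.4]
tcp_rot: [-179.9, -0.0, 58.4]
ft_force: [-0.4, -0.4, -3.9]
finger_gap: 39.1
grip_force: 81.9
```

```bash
python3 - <<'E'
from h import *
W=cam('wrist'); s=sense(); print(s['time'],s['tool_pos'],s['tcp_rot'],s['ft_force'],s['finger_gap'])
go([502.2,-416.1,41],58.6)
# check tray edges visible
g=cv2.cvtColor(W[0],cv2.COLOR_RGB2GRAY)
L=cv2.createLineSegmentDetector().detect(cv2.GaussianBlur(g,(3,3),0))[0][:,0]
X=np.array([.8536,-.5210]); Y=np.array([.521,.8536]); c=np.array([457.6,-354.9])
for x1,y1,x2,y2 in L:
    if np.hypot(x2-x1,y2-y1)>45 and max(y1,y2)<300:
        a=onz(W,x1,y1,25)[:2]-c; b=onz(W,x2,y2,25)[:2]-c; print(np.round([x1,y1,x2,y2]),'tray xy',np.round([a@X,a@Y,b@X,b@Y]))
E
```

```text
72.125 [ 500.76378018 -414.89527893  141.67695778] [-1.79938578e+02 -1.13924894e-02  5.83980165e+01] [-0.37822457 -0.02222325 -4.80736959] 39.1534963638655
shift units [-0.01  0.07  3.36] az units -0.04
[216. 251. 197. 295.] tray xy [ 24. -59.   8. -94.]
[249. 169. 308. 168.] tray xy [49.  0. 88.  0.]
[177. 123. 238. 122.] tray xy [ 3. 30. 43. 30.]
[217. 260. 343. 260.] tray xy [ 24. -66. 115. -66.]
[236.  43.   1.  44.] tray xy [  43.   78. -102.   78.]
[193. 276. 181. 124.] tray xy [  6. -78.   6.  29.]
[244. 118. 243.  46.] tray xy [46. 33. 47. 76.]
[458. 248. 559. 194.] tray xy [196. -57. 260. -18.]
[347. 122. 343. 209.] tray xy [113.  30. 113. -29.]
[239. 225. 319. 224.] tray xy [ 41. -39.  97. -39.]
[326. 130. 258. 129.] tray xy [99. 25. 55. 26.]
[509. 272. 559. 246.] tray xy [235. -76. 267. -56.]
[379. 266. 395.  53.] tray xy [141. -71. 141.  72.]
[341. 250. 217. 251.] tray xy [113. -58.  24. -59.]
[113.  -1.  72.  30.] tray xy [-29. 102. -57.  85.]
[  1.  37. 403.  36.] tray xy [-101.   81.  145.   81.]
[559. 237. 504. 266.] tray xy [266. -50. 231. -71.]
[406.  32. 400. 102.]
[... 262 characters left out ...]
xy [150.  41. 150.  84.]
[334. 230. 223. 230.] tray xy [108. -43.  30. -43.]
[316.  47. 314. 118.] tray xy [92. 75. 92. 33.]
[ 77.  29. 411.  28.] tray xy [-54.  86. 149.  86.]
[337. 242. 222. 242.] tray xy [110. -52.  28. -52.]
[251. 194. 307. 193.] tray xy [ 49. -17.  88. -17.]
[170.  53. 175. 121.] tray xy [ 2. 72.  2. 32.]
[400. 109. 386. 276.] tray xy [147.  38. 147. -79.]
[  1. 264. 189. 264.] tray xy [-132.  -69.    4.  -69.]
[189. 274.   1. 274.] tray xy [   3.  -77. -134.  -77.]
[559. 227. 492. 261.] tray xy [265. -42. 222. -68.]
[405. 123. 402. 169.] tray xy [151.  29. 151.  -1.]
[186. 280.   1. 280.] tray xy [   0.  -82. -135.  -81.]
[254. 163. 307. 163.] tray xy [53.  4. 88.  3.]
```

apply_moves([
  [0.06,0,0.7,0,0,-0.04,0],
  [0,0,0.7,0,0,0,0],
  [0,0,0.7,0,0,0,0],
  [0,0,0.6,0,0,0,0],
  [0,0,0.4,0,0,0,0],
  [0,0,0.2,0,0,0,0],
  [0,0,0,0,0,0,0],
  [0,0,0,0,0,0,0],
])

```text
time: 73.12
tool_pos: [502.5, -414.1, 44.4]
tcp_rot: [179.9, 0.0, 58.7]
ft_force: [-0.5, -0.9, -4.5]
finger_gap: 39.2
grip_force: 82.2
```

apply_moves([
  [0,0,0.06,0,0,0,0],
  [0,0,0,0,0,0,0],
])

```text
time: 73.38
tool_pos: [502.1, -413.7, 41.9]
tcp_rot: [180.0, 0.0, 58.7]
ft_force: [0.2, 0.0, -4.3]
finger_gap: 38.8
grip_force: 82.2
```

apply_moves([
  [0,0,0.05,0,0,0,0],
  [0,0,0.04,0,0,0,0],
  [0,0,0,0,0,0,0],
])

```text
time: 73.75
tool_pos: [502.2, -413.8, 40.3]
tcp_rot: [180.0, 0.0, 58.7]
ft_force: [-3.7, 2.8, 7.5]
finger_gap: 38.8
grip_force: 83.5
```

apply_moves([
  [0,0,0,0,0,0,1],
  [0,0,0,0,0,0,1],
  [0,0,0,0,0,0,1],
  [0,0,0,0,0,0,1],
  [0,0,-0.5,0,0,0,1],
  [0,0,-0.9,0,0,0,1],
  [0,0,-0.9,0,0,0,1],
  [0,0,-0.9,0,0,0,1],
])

```text
time: 74.75
tool_pos: [502.2, -413.8, 137.1]
tcp_rot: [179.9, 0.0, 58.7]
ft_force: [0.5, 0.3, 0.8]
finger_gap: 85.9
grip_force: 0.0
```

apply_moves([
  [0,0,-0.95,0,0,0,1],
  [0,0,-0.95,0,0,0,1],
  [0,0,-0.95,0,0,0,1],
  [0,0,-0.95,0,0,0,1],
  [0,0,-0.95,0,0,0,1],
  [0,0,-0.75,0,0,0,1],
  [0,0,0,0,0,0,1],
  [0,0,0,0,0,0,1],
])

```text
time: 75.75
tool_pos: [501.8, -413.4, 299.2]
tcp_rot: [-180.0, -0.0, 58.7]
ft_force: [-1.0, 0.2, -1.1]
finger_gap: 85.2
grip_force: 0.0
```

```bash
python3 - <<'E'
from h import *
W=cam('wrist'); s=sense(); print(s['time'],s['tool_pos'],s['tcp_rot'])
b=contactor(W,'green')
X=np.array([.8536,-.5210]); Y=np.array([.521,.8536]); c=np.array([457.6,-354.9])
if b: o=np.array(b[2:4])-c; print('green in tray (screw plane z+5 ignored)',o@X,o@Y)
go((617.6,-4.5,300),-4.9)
E
```

```text
75.8 [ 501.55686129 -413.23983388  298.53092164] [-1.79891221e+02 -2.24537832e-02  5.86583147e+01]
green [0.38, 52.17, 517.79, -391.7, 58.98, [520.68, -336.26], [565.39, -363.14], [255.1, 100.3], [305.9, 100.0]]
green in tray (screw plane z+5 ignored) 70.54755267710381 -0.05085998276623016
shift units [13.65 -3.78 -0.04] az units 13.87
```

Green stands in the tray at (70, 0). Now to the red one.

apply_moves([
  [0.97,-0.27,0,0,0,0,1],
  [0.97,-0.27,0,0,0,0,1],
  [0.97,-0.27,0,0,0,0,1],
  [0.97,-0.27,0,0,0,0,1],
  [0.97,-0.27,0,0,0,0,1],
  [0.97,-0.27,0,0,0,0,1],
  [0.97,-0.27,0,0,0,0,1],
  [0.97,-0.27,0,0,0,0,1],
])

```text
time: 76.8
tool_pos: [567.3, -179.8, 298.2]
tcp_rot: [-179.9, 0.0, 58.7]
ft_force: [-0.2, -0.0, -0.3]
finger_gap: 85.6
grip_force: 0.0
```

apply_moves([
  [0.97,-0.27,0,0,0,0,1],
  [0.97,-0.27,0,0,0,0,1],
  [0.97,-0.27,0,0,0,0,1],
  [0.97,-0.27,0,0,0,0,1],
  [0.97,-0.27,0,0,0,0,1],
  [0.97,-0.27,0,0,0,0,1],
  [0,0,0,0,0,0.99,1],
  [0,0,0,0,0,0.99,1],
])

```text
time: 77.8
tool_pos: [616.4, -6.0, 298.0]
tcp_rot: [-179.9, 0.1, 49.5]
ft_force: [0.9, -0.2, -0.9]
finger_gap: 85.3
grip_force: 0.0
```

apply_moves([
  [0,0,0,0,0,0.99,1],
  [0,0,0,0,0,0.99,1],
  [0,0,0,0,0,0.99,1],
  [0,0,0,0,0,0.99,1],
  [0,0,0,0,0,0.99,1],
  [0,0,0,0,0,0.99,1],
  [0,0,0,0,0,0.99,1],
  [0,0,0,0,0,0.99,1],
])

```text
time: 78.8
tool_pos: [616.3, -6.6, 298.1]
tcp_rot: [-179.9, 0.1, 13.1]
ft_force: [-0.2, -0.2, -0.7]
finger_gap: 85.6
grip_force: 0.0
```

apply_moves([
  [0,0,0,0,0,0.99,1],
  [0,0,0,0,0,0.99,1],
  [0,0,0,0,0,0.99,1],
  [0,0,0,0,0,0.99,1],
  [0,0,0,0,0,0,1],
  [0,0,0,0,0,0,1],
])

```text
time: 79.55
tool_pos: [616.7, -6.6, 299.0]
tcp_rot: [-180.0, 0.1, -4.8]
ft_force: [-0.9, -0.5, 0.7]
finger_gap: 85.2
grip_force: 0.0
```

```bash
python3 - <<'E'
from h import *
W=cam('wrist'); b=contactor(W,'red'); s=sense(); print(s['time'],s['tool_pos'],s['tcp_rot'])
if b: go(loc(b,(-29,0,34)),b[4])
E
```

```text
red [0.99, 51.45, 646.76, -7.37, -4.66, [697.69, 14.29], [693.51, -36.99], [251.9, 98.5], [302.1, 98.4]]
79.6 [616.80124025  -6.62780017 299.27600009] [-1.79996588e+02  5.49939903e-02 -4.78618784e+00]
shift units [ 0.04 -0.06  8.84] az units -0.03
```

apply_moves([
  [0.04,-0.06,0.95,0,0,0,1],
  [0,0,0.95,0,0,0,1],
  [0,0,0.95,0,0,0,1],
  [0,0,0.95,0,0,0,1],
  [0,0,0.95,0,0,0,1],
  [0,0,0.95,0,0,0,1],
  [0,0,0.95,0,0,0,1],
  [0,0,0.95,0,0,0,1],
])

```text
time: 80.6
tool_pos: [618.3, -5.0, 70.9]
tcp_rot: [-180.0, 0.0, -4.8]
ft_force: [0.4, -0.8, -0.5]
finger_gap: 85.5
grip_force: 0.0
```

apply_moves([
  [0,0,0.6,0,0,0,1],
  [0,0,0.45,0,0,0,1],
  [0,0,0.18,0,0,0,1],
  [0,0,0,0,0,0,1],
])

```text
time: 81.1
tool_pos: [618.7, -5.0, 35.3]
tcp_rot: [180.0, -0.0, -4.9]
ft_force: [0.5, 0.4, 0.2]
finger_gap: 85.2
grip_force: 0.0
```

apply_moves([
  [0,0,0,0,0,0,0],
  [0,0,0,0,0,0,0],
  [0,0,0,0,0,0,0],
  [0,0,0,0,0,0,0],
  [0,0,0,0,0,0,0],
  [0,0,0,0,0,0,0],
], grip_force=80)

```text
time: 81.85
tool_pos: [619.2, -4.9, 36.0]
tcp_rot: [-180.0, -0.1, -4.9]
ft_force: [-0.1, 0.4, 5.2]
finger_gap: 39.2
grip_force: 81.8
```

apply_moves([
  [0,0,-0.2,0,0,0,0],
  [0,0,-0.5,0,0,0,0],
  [0,0,-0.7,0,0,0,0],
  [0,0,-0.7,0,0,0,0],
  [0,0,-0.7,0,0,0,0],
  [0,0,-0.8,0,0,0,0],
  [0,0,0,0,0,0,0],
])

```text
time: 82.72
tool_pos: [620.5, -5.2, 146.8]
tcp_rot: [180.0, -0.3, -4.9]
ft_force: [0.7, -0.6, -1.9]
finger_gap: 38.8
grip_force: 81.0
```

```bash
python3 - <<'E'
from h import *
s=sense(); print(s['time'],s['tool_pos'],s['tcp_rot'],s['ft_force'],s['finger_gap'])
X=np.array([.8536,-.5210]); Y=np.array([.521,.8536]); c=np.array([457.6,-354.9])
p=c-70*X-28*Y; print(p); go([*p,145],58.6)
E
```

```text
82.725 [620.48039785  -5.1701217  146.8033344 ] [179.9971564   -0.34470642  -4.87047093] [ 0.7040066  -0.5853768  -1.90068847] 38.82351444963065
[ 383.26   -342.3308]
shift units [-6.92 11.87  0.02] az units -13.85
```

apply_moves([
  [-0.53,0.91,0,0,0,0,0],
  [-0.53,0.91,0,0,0,0,0],
  [-0.53,0.91,0,0,0,0,0],
  [-0.53,0.91,0,0,0,0,0],
  [-0.53,0.91,0,0,0,0,0],
  [-0.53,0.91,0,0,0,0,0],
  [-0.53,0.91,0,0,0,0,0],
  [-0.53,0.91,0,0,0,0,0],
])

```text
time: 83.72
tool_pos: [471.9, -212.3, 142.1]
tcp_rot: [-180.0, 0.1, -4.9]
ft_force: [0.2, -0.2, -2.7]
finger_gap: 38.9
grip_force: 81.1
```

apply_moves([
  [-0.53,0.91,0,0,0,0,0],
  [-0.53,0.91,0,0,0,0,0],
  [-0.53,0.91,0,0,0,0,0],
  [-0.53,0.91,0,0,0,0,0],
  [-0.53,0.92,0,0,0,0,0],
  [0,0,0,0,0,-0.99,0],
  [0,0,0,0,0,-0.99,0],
  [0,0,0,0,0,-0.99,0],
])

```text
time: 84.72
tool_pos: [381.7, -341.1, 142.1]
tcp_rot: [-179.9, 0.0, 8.9]
ft_force: [-0.1, -0.7, -4.0]
finger_gap: 39.0
grip_force: 81.3
```

apply_moves([
  [0,0,0,0,0,-0.99,0],
  [0,0,0,0,0,-0.99,0],
  [0,0,0,0,0,-0.99,0],
  [0,0,0,0,0,-0.99,0],
  [0,0,0,0,0,-0.99,0],
  [0,0,0,0,0,-0.99,0],
  [0,0,0,0,0,-0.99,0],
  [0,0,0,0,0,-0.99,0],
])

```text
time: 85.72
tool_pos: [381.9, -340.9, 142.1]
tcp_rot: [-179.9, -0.0, 45.2]
ft_force: [-0.3, -0.1, -2.8]
finger_gap: 39.3
grip_force: 81.3
```

apply_moves([
  [0,0,0,0,0,-0.99,0],
  [0,0,0,0,0,-0.99,0],
  [0,0,0,0,0,-0.99,0],
  [0,0,0,0,0,0,0],
  [0,0,0,0,0,0,0],
])

```text
time: 86.35
tool_pos: [382.1, -341.1, 142.6]
tcp_rot: [-180.0, -0.0, 58.6]
ft_force: [-0.4, 0.4, -3.6]
finger_gap: 39.1
grip_force: 81.3
```

```bash
python3 - <<'E'
from h import *
s=sense(); print(s['time'],s['tool_pos'],s['tcp_rot'],s['ft_force'],s['finger_gap'])
go([383.3,-342.3,44],58.6)
E
```

```text
86.35 [ 382.0932952  -341.14048536  142.57027092] [-1.79965763e+02 -1.04534465e-02  5.85575519e+01] [-0.38850082  0.41012386 -3.62846919] 39.13445957112868
shift units [-0.01  0.06  3.29] az units -0.01
```

apply_moves([
  [0,0.06,0.7,0,0,0,0],
  [0,0,0.7,0,0,0,0],
  [0,0,0.7,0,0,0,0],
  [0,0,0.6,0,0,0,0],
  [0,0,0.4,0,0,0,0],
  [0,0,0.19,0,0,0,0],
  [0,0,0,0,0,0,0],
  [0,0,0,0,0,0,0],
])

```text
time: 87.35
tool_pos: [384.2, -342.7, 45.1]
tcp_rot: [179.9, 0.0, 58.7]
ft_force: [0.3, 0.6, -3.7]
finger_gap: 38.7
grip_force: 81.5
```

apply_moves([
  [0,0,0.06,0,0,0,0],
  [0,0,0.04,0,0,0,0],
  [0,0,0,0,0,0,0],
])

```text
time: 87.72
tool_pos: [383.8, -342.2, 41.3]
tcp_rot: [-180.0, -0.0, 58.7]
ft_force: [0.3, 0.2, -4.3]
finger_gap: 39.1
grip_force: 81.5
```

apply_moves([
  [0,0,0.05,0,0,0,0],
  [0,0,0.03,0,0,0,0],
  [0,0,0,0,0,0,0],
])

```text
time: 88.1
tool_pos: [383.9, -342.4, 40.9]
tcp_rot: [-180.0, 0.0, 58.7]
ft_force: [-9.4, 9.0, 20.2]
finger_gap: 38.7
grip_force: 84.3
```

apply_moves([
  [0,0,-0.03,0,0,0,0],
  [0,0,0,0,0,0,1],
  [0,0,0,0,0,0,1],
  [0,0,0,0,0,0,1],
  [0,0,0,0,0,0,1],
  [0,0,-0.5,0,0,0,1],
  [0,0,-0.9,0,0,0,1],
  [0,0,-0.9,0,0,0,1],
])

```text
time: 89.1
tool_pos: [383.9, -342.4, 110.5]
tcp_rot: [180.0, 0.0, 58.7]
ft_force: [0.9, -0.7, -0.3]
finger_gap: 85.5
grip_force: 0.0
```

apply_moves([
  [0,0,-0.95,0,0,0,1],
  [0,0,-0.95,0,0,0,1],
  [0,0,-0.95,0,0,0,1],
  [0,0,-0.95,0,0,0,1],
  [0,0,-0.95,0,0,0,1],
  [0,0,-0.95,0,0,0,1],
  [0,0,0,0,0,0,1],
  [0,0,0,0,0,0,1],
])

```text
time: 90.1
tool_pos: [383.7, -342.1, 279.7]
tcp_rot: [180.0, -0.0, 58.7]
ft_force: [-0.2, 0.0, -1.3]
finger_gap: 85.4
grip_force: 0.0
```

```bash
python3 - <<'E'
from h import *
W=cam('wrist'); s=sense(); print(s['time'],s['tool_pos'],s['tcp_rot'],s['finger_gap'])
X=np.array([.8536,-.5210]); Y=np.array([.521,.8536]); c=np.array([457.6,-354.9])
for n in('red','green'):
    b=contactor(W,n)
    if b: o=np.array(b[2:4])-c; print(n,o@X,o@Y)
S=cam('scene')
for n,lo,hi in(('red',(172,120,60),(6,255,255)),('yel',(20,110,80),(35,255,255)),('green',(55,90,40),(85,255,255))):
    print(n,[b[:2] for b in blobs(S[0],lo,hi,30,(270,80,410,170))[1]])
# before
im=cv2.imread('pics/scene0.png')[:,:,::-1]
for n,lo,hi in(('red',(172,120,60),(6,255,255)),('yel',(20,110,80),(35,255,255)),('green',(55,90,40),(85,255,255))):
    print(n,[b[:2] for b in blobs(im,lo,hi,30,(270,80,410,170))[1]])
E
```

```text
90.15 [ 383.4479405  -341.89208384  279.00257772] [-1.79930504e+02 -2.11489424e-02  5.86594164e+01] 85.39789314140052
red [1.07, 52.14, 399.23, -321.08, 59.27, [401.86, -265.64], [446.68, -292.28], [253.3, 100.8], [306.7, 100.2]]
red -67.44421243377703 -1.539384458149165
green [4.9, 51.98, 518.06, -391.87, 58.97, [521.06, -336.48], [565.6, -363.28], [395.4, 99.2], [448.7, 98.9]]
green 70.87351378292477 -0.05544636102075984
red [(319, [348.7, 118.4])]
yel [(818, [381.0, 118.8])]
green [(217, [323.9, 117.6]), (208, [299.4, 115.2])]
red [(318, [348.8, 118.3])]
yel [(801, [381.0, 118.7])]
green [(217, [323.9, 117.6]), (204, [299.4, 115.2])]
```

```bash
python3 -c "
from bench import *
print(hand_in())"
```

```text
the job is handed in; nothing more can be done
None
```

I proved the tester on the pad, then proved green and red dead and gauged both gaps in order (yellow was absent). Both tools hang in the rail and both contactors stand in the tray, handed in at about 90 s; the hand-in gave no verdict, and I did not see the gauge's white line at the contact tops, so its depth rests on the measured arm height.

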